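# Check the column cases and rack the red one

### The job

Lift the lids of all three column cases fully back, so that what is in each can be seen, and leave them open. Only when all three stand open, take the column with red ends out of its case and lay it in the sloping yellow rack, centred, with both red ends fully down in the two saddles. Leave the other two columns in their cases, and do not shift or tip the bottle, the flask or the tip box.

Things in the scene. Friction and masses are not known exactly. Their poses are not given: they have to be found in the camera images.
- case_a: a fixed grey plastic box, 125 x 176 x 45 mm (x, y, z), walls and floor 4 mm, inside 117 x 168 mm; origin at the centre of its underside, z up, front faces its -x. One column lies on its floor along y. It looks like the other two cases; contents are told only by looking in (or from the columns' readings)
- lid_a (a joint): hinge of case_a's white lid with a blue panel (125 x 176 x 6 mm, 120 g), in rad: 0 shut, grows as the front edge rises, stop at 2.0 (well past upright, leaning back, where it rests by its own weight). It falls shut by itself if let go before upright; light, damped hinge
- lid_a_handle (a point): middle of the round black handle bar on case_a's lid: bar 12 mm thick, 90 mm long along the case's y between two posts (78 mm free), its axis 36 mm above the lid's top face and 15 mm in from the lid's front edge. Moves with the lid; axes are the lid's (y along the bar). Shut: 110 mm to the -x side of the hinge line and 42 mm above it
- lid_a_hinge (a point): point on the hinge line of case_a's lid: middle of the far (+x) upper rim, 45 mm above the bench; the line runs along y, a positive turn about y opens
- case_b: a fixed grey plastic box, 125 x 176 x 45 mm (x, y, z), walls and floor 4 mm, inside 117 x 168 mm; origin at the centre of its underside, z up, front faces its -x. One column lies on its floor along y. It looks like the other two cases; contents are told only by looking in (or from the columns' readings)
- lid_b (a joint): hinge of case_b's white lid with a blue panel (125 x 176 x 6 mm, 120 g), in rad: 0 shut, grows as the front edge rises, stop at 2.0 (well past upright, leaning back, where it rests by its own weight). It falls shut by itself if let go before upright; light, damped hinge
- lid_b_handle (a point): middle of the round black handle bar on case_b's lid: bar 12 mm thick, 90 mm long along the case's y between two posts (78 mm free), its axis 36 mm above the lid's top face and 15 mm in from the lid's front edge. Moves with the lid; axes are the lid's (y along the bar). Shut: 110 mm to the -x side of the hinge line and 42 mm above it
- lid_b_hinge (a point): point on the hinge line of case_b's lid: middle of the far (+x) upper rim, 45 mm above the bench; the line runs along y, a positive turn about y opens
- case_c: a fixed grey plastic box, 125 x 176 x 45 mm (x, y, z), walls and floor 4 mm, inside 117 x 168 mm; origin at the centre of its underside, z up, front faces its -x. One column lies on its floor along y. It looks like the other two cases; contents are told only by looking in (or from the columns' readings)
- lid_c (a joint): hinge of case_c's white lid with a blue panel (125 x 176 x 6 mm, 120 g), in rad: 0 shut, grows as the front edge rises, stop at 2.0 (well past upright, leaning back, where it rests by its own weight). It falls shut by itself if let go before upright; light, damped hinge
- lid_c_handle (a point): middle of the round black handle bar on case_c's lid: bar 12 mm thick, 90 mm long along the case's y between two posts (78 mm free), its axis 36 mm above the lid's top face and 15 mm in from the lid's front edge. Moves with the lid; axes are the lid's (y along the bar). Shut: 110 mm to the -x side of the hinge line and 42 mm above it
- lid_c_hinge (a point): point on the hinge line of case_c's lid: middle of the far (+x) upper rim, 45 mm above the bench; the line runs along y, a positive turn about y opens
- red_column: loose chromatography column with red ends (the wanted one): white flat-sided (square) body 24 mm thick, 78 mm of it free between two red end blocks, each a 36 mm cube; 150 mm long in all, 140 to 280 g. Origin at the centre of its underside, y along it, z up as it lies in the case
- blue_column: loose chromatography column with blue ends (to be left in its case): white flat-sided (square) body 24 mm thick, 78 mm of it free between two blue end blocks, each a 36 mm cube; 150 mm long in all, 140 to 280 g. Origin at the centre of its underside, y along it, z up as it lies in the case
- black_column: loose chromatography column with black ends (to be left in its case): white flat-sided (square) body 24 mm thick, 78 mm of it free between two black end blocks, each a 36 mm cube; 150 mm long in all, 140 to 280 g. Origin at the centre of its underside, y along it, z up as it lies in the case
- red_column_mid (a point): middle of the red column: on its axis, 18 mm above the body's origin along its z; axes as the body's
- rack: fixed grey rack foot, plate 130 x 156 x 10 mm with two posts; origin at the centre of its underside, the saddles' openings lean to its -x side (towards the robot)
- cradle: the rack's two fixed yellow U saddles. Origin midway between them on the saddle floors' plane, 85 mm above the bench; y along the column to be laid in, z straight out of the openings, leaning 0.45 rad (26 deg) from vertical to the rack's -x side. Saddles at y -57 and +57 mm, 22 mm wide, slot 44 mm across x, walls 26 mm high and 10 thick. Seated column: middle at (0, 0, 18 mm) in this frame
- bottle: bystander: loose glass bottle with blue cap, 72 mm wide, 150 mm tall; origin at the centre of its underside
- flask: bystander: loose white conical flask, 76 mm wide, 118 mm tall; origin at the centre of its underside
- tip_box: bystander: loose orange pipette-tip box, 70 x 115 x 52 mm; origin at the centre of its underside
- stand: obstacle: fixed retort stand, foot 90 x 130 mm, rod 330 mm tall, with an upright column clamped 55 mm to its +y side; origin at the centre of its underside

How it is judged:
By the outcome, as a careful person would: the job done as asked, in the order asked, and still so for the second after the job is handed in, with the robot touching nothing.
It also fails if it takes over 72 s, if anything falls off the work surface, if the arm or the gripper's body presses on something with over 40 N, if the wrist force passes 120 N, or if a joint passes its speed limit or range.

### The arm

A 7-joint arm with a two-finger parallel gripper is mounted at the origin on the work surface. World frame = base frame: x ahead of the robot, y to its left, z up, the work surface at z = 0. Lengths are in m, angles in rad, forces in N, time in s.
With the tool pointing down it reaches from about 0.4 to 0.875 m from the base axis. Payload 19.3 kg.
Tool frame: the origin (TCP) lies midway between the tips of the shut fingers; the grasp point (between the pads) lies 19 mm behind it; z points along the fingers, y is the line along which they close (so a half turn about z gives the same grasp; the last joint's range is limited). The gripper opens to 85 mm and grips with 20 to 120 N. Pads are 22 mm wide; open, the fingers measure 114 mm over their backs; the gripper's body (76 mm by 85 mm) begins 54 mm behind the grasp point. The pads swing forward as they close: fully open they stand 13 mm farther back than shut.
Start: joints at [-1.196, 0.521, -0.036, 1.599, 0.021, 1.021, -0.113], TCP at [0.269, 0.564, 0.231] pointing down, gripper open.
Joint ranges: [-2.91, 2.91], [-0.3, 2.13], [-1.5, 1.42], [0.17, 2.43], [-1.26, 4.41], [0.16, 1.93], [-2.52, 2.52]. Speed limits (rad/s): [1.89, 1.89, 2.39, 2.39, 3.01, 3.01, 3.01].

### API

Orientations are given as [roll, pitch, yaw] about the fixed x, y, z axes, in that order (R = Rz(yaw) Ry(pitch) Rx(roll)).
In Python, from workcell import * gives the robot as it stands. The module is installed in compiled form; this text tells all that it offers.
- The arm moves only by the tool play_rows, never from a script. Its argument "deltas" is a list of rows, each a list of 7 numbers: the shift along the tool's x, y, z in units of 500 mm (1.0 is 500 mm), then the turn, a rotation vector about the tool's x, y, z in units of 120 degrees (1.0 is 120 degrees), then the closure, from 0 (fully open) to 1 (shut). A call has 1 to 10 rows; each row is the pose to reach, as a shift and turn from the pose commanded when the call began, along the tool's axes at that moment; what a row does not reach only later rows make up. A row lasts 1/10 s, in which the tool goes at most 50 mm and 8.59 degrees, less where a joint would pass 70% of its speed; a pose out of reach is approached as far as the arm can. A call with a number of a shift or a turn outside -1 to 1 is refused whole. A call with a gripper value outside its range is refused whole. The fingers move at their own pace and stop on an object; "newtons" is the grip in N (left out, the last holds). Time passes only in rows, so rows that repeat a pose let the fingers close. It gives the time, the measured TCP pose, the force, the opening and the grip force at its end, in the units of the state.
- observe(): the state, without advancing time (a new reading comes with each control period).
- grab_frame(name): name is "scene" or "top"; returns the picture (420x560x3 uint8, red, green, blue); there is no depth.
- get_calibration(name): a dict with "fovy" (degrees; the focal length in pixels is half the picture's height over the tangent of half this angle, whatever the lens; pixels are square), "cx", "cy" (the principal point, pixels), "k1" (the pictures are not rectified: a ray, as slopes to the right and down, at radius r is drawn at 1 + k1 r^2 times it, then the intrinsics apply), "xyz" and "rotation" of the camera in the world. Camera axes: x right, y down, z forward; pixel columns grow to the right and rows downward; lengths in m; the calibration is good to about 2 mm. A picture is of the moment at which its call begins. get_calibration takes no time and is no camera call.
- job_done(): hands the job in; it is judged then, once.
The state is a dict: "clock": time; "qpos": joint angles; "qd": joint speeds; "joint_efforts": joint torques, N m; "position": TCP position; "tool_rot": TCP orientation; "force": force on the tool from outside, world axes, zero at the start; "moment": the same for the moment, N m; "grip_width": finger opening in m; "finger_force": force on a finger pad.
Only numpy, scipy, OpenCV 4.12 (cv2) and the standard library are available. Lean on these libraries where they do the work, as an engineer would, in place of code of your own. Each camera call takes 0.05 s, during which the arm holds its last target. There are 200 camera calls.

## Working session

There is one attempt and no reset: what is moved stays moved. The work goes in short steps, Python scripts to look and compute and a tool call to move; the robot and the scene stay as the last step left them, time stands still between calls to the robot, and variables do not carry over. Pictures are saved under pics/ and viewed, at most 10 in all, crops included, and the job is handed in when it is done.

Besides the shell and the picture viewer there is one more tool, called as name(argument=value, ...), one argument or row to a line, values as JSON. play_rows: Moves the arm, as the interface text tells. Its arguments: {"type":"object","properties":{"deltas":{"type":"array"},"newtons":{"type":"number"}},"required":["deltas"]}

```bash
mkdir -p pics; ls; python3 - <<'E'
from workcell import *
import cv2,numpy as np
s=observe()
for k,v in s.items(): print(k,np.round(v,3))
for n in("scene","top"):
    c=get_calibration(n);print(n,c)
    im=grab_frame(n);cv2.imwrite(f"pics/{n}0.png",im[:,:,::-1])
E
```

```text
pics
clock 0.0
qpos [-1.196  0.522 -0.036  1.6    0.021  1.021 -0.113]
qd [ 0.001 -0.001 -0.    -0.001 -0.001 -0.     0.001]
joint_efforts [ 3.0000e-03 -9.2710e+01  1.9810e+00 -3.6992e+01  1.8000e-02  8.0000e-03
 -0.0000e+00]
position [0.269 0.564 0.231]
tool_rot [-3.14   0.     2.697]
force [ 0.107  0.383 -0.784]
moment [ 0.038 -0.026  0.057]
finger_force 0.0
grip_width 0.086
scene {'fovy': 45.364634539546714, 'cx': 279.5419724289376, 'cy': 207.55763157182477, 'k1': 0.053387530939379264, 'xyz': array([1.26840261, 0.58331371, 0.95190331]), 'rotation': array([-2.31914867, -0.00884094,  2.26819542])}
top {'fovy': 49.98646435681242, 'cx': 279.4788086834449, 'cy': 209.94467727201533, 'k1': -0.015776400312047172, 'xyz': array([0.39387411, 0.00216329, 1.05558279]), 'rotation': array([-2.95157133, -0.01147392, -1.5588909 ])}
```

View pics/top0.png

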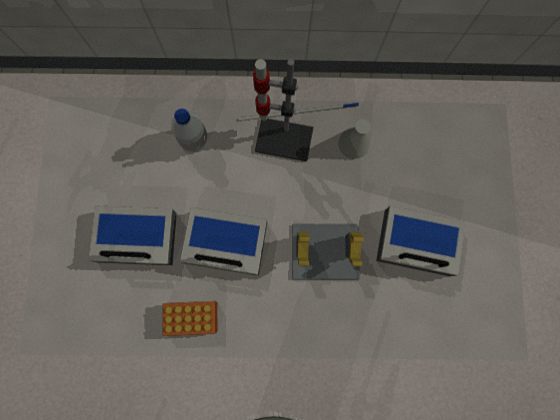

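View pics/scene0.png

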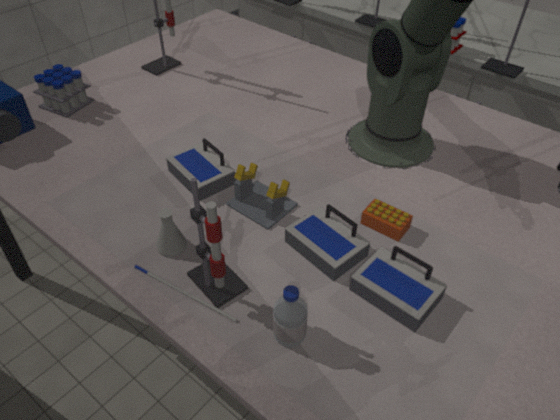

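The top view (up = +x, left = +y) shows three shut cases with handles near (125,254), (218,260) and (424,259). The rack is at (327,250) with saddles at x 303 and 356, the tip box at (190,318), the bottle at (187,130), the flask at (360,140) and the stand at (285,140). The scene view agrees.

```bash
cat > h.py <<'E'
from workcell import *
import cv2,numpy as np
from scipy.spatial.transform import Rotation as R
def K(c):
    f=210/np.tan(np.radians(c["fovy"])/2); return np.array([[f,0,c["cx"]],[0,f,c["cy"]],[0,0,1.]]),np.array([c["k1"],0,0,0,0.])
def ray(name,uv):
    c=get_calibration(name);k,d=K(c)
    p=cv2.undistortPoints(np.float64(uv).reshape(-1,1,2),k,d).reshape(-1,2)
    return c["xyz"],np.c_[p,np.ones(len(p))]@R.from_euler('xyz',c["rotation"]).as_matrix().T
def onz(name,uv,z):
    o,d=ray(name,uv); return o+d*((z-o[2])/d[:,2])[:,None]
def proj(name,P):
    c=get_calibration(name);k,d=K(c);r=R.from_euler('xyz',c["rotation"]).as_matrix()
    p=(np.atleast_2d(P)-c["xyz"])@r
    return cv2.projectPoints(p,np.zeros(3),np.zeros(3),k,d)[0].reshape(-1,2)
def tool(target,yaw=None,Rm=None):
    "delta rows from present measured pose to target pos/rot, in row units"
    s=observe();r0=R.from_euler('xyz',s["tool_rot"])
    dp=r0.inv().apply(np.array(target)-s["position"])/.5
    rv=(r0.inv()*Rm).as_rotvec()/np.radians(120) if Rm is not None else np.zeros(3)
    return np.r_[dp,rv]
E
python3 - <<'E'
from h import *
im=cv2.imread("pics/top0.png");hsv=cv2.cvtColor(im,cv2.COLOR_BGR2HSV)
m=cv2.inRange(hsv,(105,150,60),(130,255,255))
def yawof(P): # rect long axis
    (c,wh,a)=cv2.minAreaRect(P[:,:2].astype(np.float32)*1000)
    b=cv2.boxPoints((c,wh,a)); e=[b[1]-b[0],b[2]-b[1]]; l=max(e,key=np.linalg.norm); l=l if l[1]>0 else -l
    return np.array(c),sorted(wh),np.degrees(np.arctan2(-l[0],l[1]))
g=cv2.cvtColor(im,cv2.COLOR_BGR2GRAY)
for c in cv2.findContours(m,0,1)[0]:
    if cv2.contourArea(c)<800: continue
    P=onz("top",c.reshape(-1,2),.051);pc=yawof(P);print("panel",[np.round(v,1) for v in pc])
    x,y,w,h=cv2.boundingRect(c)
    d=np.zeros_like(g);d[y+h//2:y+h+16,x-2:x+w+2]=g[y+h//2:y+h+16,x-2:x+w+2]<25
    d[m>0]=0
    n,l,st,_=cv2.connectedComponentsWithStats(d); i=1+np.argmax(st[1:,4]); yy,xx=np.nonzero(l==i)
    print("handle",[np.round(v,1) for v in yawof(onz("top",np.c_[xx,yy],.087))],st[i],np.round(onz("top",[[xx.mean(),yy.mean()]],.087),4))
# rack saddles
m=cv2.inRange(hsv,(18,120,60),(35,255,255))
for c in cv2.findContours(m,0,1)[0]:
    if cv2.contourArea(c)>80: print("yellow",cv2.boundingRect(c),np.round(onz("top",[c.reshape(-1,2).mean(0)],.095),4))
a=cv2.resize(im[200:285,85:275],None,fx=4,fy=4,interpolation=2);b=cv2.resize(im[200:285,280:470],None,fx=4,fy=4,interpolation=2)
v=np.vstack([a,b]);v=cv2.convertScaleAbs(v[:600],alpha=1.6);cv2.imwrite("pics/crop0.png",cv2.resize(v,(670,600)))
E
```

```text
panel [array([527. , 116.7]), array([ 67.1, 147.3]), np.float32(-8.3)]
handle [array([468.9, 123.6]), array([  9.8, 100.7]), np.float32(-8.6)] [195 255  47  12 181] [[0.4697 0.1248 0.087 ]]
panel [array([ 533.4, -334.5]), array([ 66.7, 147.3]), np.float32(-11.1)]
handle [array([ 475.7, -317.6]), array([ 12.6, 104.5]), np.float32(-10.9)] [399 253  49  14 194] [[ 0.4767 -0.3204  0.087 ]]
panel [array([537.7, 327.3]), array([ 66.8, 147.2]), np.float32(-1.5)]
handle [array([478.9, 323.5]), array([  9.7, 107.9]), np.float32(-0.7)] [100 252  51   6 194] [[0.4793 0.3248 0.087 ]]
yellow (350, 232, 14, 34) [[ 0.498  -0.1708  0.095 ]]
yellow (298, 232, 11, 34) [[ 0.4964 -0.0577  0.095 ]]
```

View pics/crop0.png

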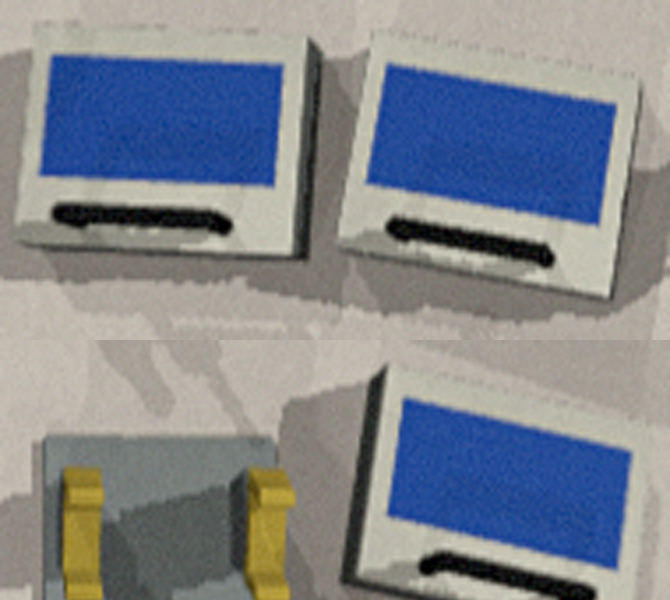

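The crop shows the three handle bars cleanly, with shadows only faint. The yellow saddles have clear outlines. Next I'll locate the stand, bystanders and rack plate well enough to check clearances.

```bash
python3 - <<'E'
from h import *
im=cv2.imread("pics/top0.png");hsv=cv2.cvtColor(im,cv2.COLOR_BGR2HSV)
for n,uv,z in [("stand foot",[[259,120],[313,126],[308,160],[254,153]],.012),("rod base",[[287,130]],.012),("bottle cap",[[182,116]],.15),("tipbox",[[190,318]],.05),("flask top",[[361,127]],.118),("rod top",[[290,62]],.33),("col top",[[261,65]],.30)]:
    print(n,np.round(onz("top",uv,z)[:,:2],3).tolist())
# clamped column: two-view triangulation of its top
for a,b in [((261,66),(211,207)),((291,62),(194,182))]:
    o1,d1=ray("top",[a]);o2,d2=ray("scene",[b]);A=np.c_[d1[0],-d2[0]];t=np.linalg.lstsq(A,o2-o1,rcond=None)[0]
    print("tri",np.round(o1+d1[0]*t[0],3),np.round(o2+d2[0]*t[1],3))
# rack plate / saddles
m=cv2.inRange(hsv,(18,120,60),(35,255,255))
for x in (298,350):
    yy,xx=np.nonzero(m[225:275,x-2:x+16]);P=onz("top",np.c_[xx+x-2,yy+225],.097);print("saddle",P.min(0).round(4),P.max(0).round(4))
# cases' handles projected check in scene (dark bar)
for h in [(.4792,.328),(.4692,.1248),(.476,-.3215)]: print(proj("scene",[*h,.087]).round(1),proj("top",[*h,.087]).round(1))
for tgt,yaw in [((.479,.328,.16),88.7)]:
    print(tool(tgt,Rm=R.from_euler('xyz',[np.pi,0,np.radians(yaw)])).round(4))
E
```

```text
stand foot [[0.819, 0.046], [0.805, -0.087], [0.718, -0.075], [0.734, 0.056]]
rod base [[0.794, -0.023]]
bottle cap [[0.769, 0.204]]
tipbox [[0.346, 0.184]]
flask top [[0.763, -0.184]]
rod top [[0.798, -0.02]]
col top [[0.808, 0.032]]
tri [0.808 0.032 0.296] [0.807 0.033 0.296]
tri [ 0.801 -0.022  0.326] [ 0.799 -0.019  0.324]
saddle [ 0.4602 -0.0685  0.097 ] [ 0.531 -0.047  0.097]
saddle [ 0.4616 -0.1867  0.097 ] [ 0.5325 -0.158   0.097 ]
[[412.3 256.8]] [[122.9 254.1]]
[[341.4 214.6]] [[217.4 260. ]]
[[213.2 146.8]] [[424.9 259.5]]
[-5.824e-01 -2.450e-01  1.419e-01 -4.000e-04  3.000e-04  5.485e-01]
```

play_rows(
  deltas=[
    [-0.582,-0.245,0.14,0,0,0.5485,0],
    [-0.582,-0.245,0.14,0,0,0.5485,0],
    [-0.582,-0.245,0.14,0,0,0.5485,0],
    [-0.582,-0.245,0.14,0,0,0.5485,0],
    [-0.582,-0.245,0.14,0,0,0.5485,0],
    [-0.582,-0.245,0.14,0,0,0.5485,0],
    [-0.582,-0.245,0.14,0,0,0.5485,0],
    [-0.582,-0.245,0.14,0,0,0.5485,0],
    [-0.582,-0.245,0.14,0,0,0.5485,0],
    [-0.582,-0.245,0.14,0,0,0.5485,0],
  ],
  newtons=30,
)

```text
clock: 1.1
position: [0.4784, 0.3289, 0.1611]
tool_rot: [-3.141, 0.0, 1.552]
force: [-0.3, 0.7, 0.2]
grip_width: 0.0853
finger_force: 0.0
```

play_rows(
  deltas=[
    [0,0,0.09,0,0,0,0.3],
    [0,0,0.186,0,0,0,0.5],
    [0,0,0.186,0,0,0,0.6],
    [0,0,0.186,0,0,0,1],
    [0,0,0.186,0,0,0,1],
    [0,0,0.186,0,0,0,1],
    [0,0,0.186,0,0,0,1],
    [0,0,0.186,0,0,0,1],
    [0,0,0.186,0,0,0,1],
    [0,0,0.186,0,0,0,1],
  ],
  newtons=30,
)

```text
clock: 2.1
position: [0.4806, 0.3292, 0.0708]
tool_rot: [3.138, -0.003, 1.548]
force: [5.4, 0.9, 0.2]
grip_width: 0.0107
finger_force: 30.2
```

play_rows(
  deltas=[
    [0,0.012,-0.027,0,0,0,1],
    [0,0.029,-0.054,0,0,0,1],
    [0,0.068,-0.099,0.042,0,0,1],
    [0,0.117,-0.131,0.083,0,0,1],
    [0,0.173,-0.15,0.125,0,0,1],
    [0,0.231,-0.152,0.167,0,0,1],
    [0,0.288,-0.14,0.208,0,0,1],
    [0,0.325,-0.122,0.208,0,0,1],
    [0,0.342,-0.11,0.208,0,0,1],
    [0,0.342,-0.11,0.208,0,0,1],
  ],
  newtons=30,
)

```text
clock: 3.1
position: [0.6529, 0.3247, 0.1259]
tool_rot: [-2.712, -0.002, 1.548]
force: [8.7, 1.0, 8.0]
grip_width: 0.0105
finger_force: 34.5
```

```bash
python3 - <<'E'
from h import *
cv2.imwrite("pics/s1.png",grab_frame("scene")[150:360,240:500,::-1].repeat(2,0).repeat(2,1))
E
```

```text
(no output)
```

View pics/s1.png

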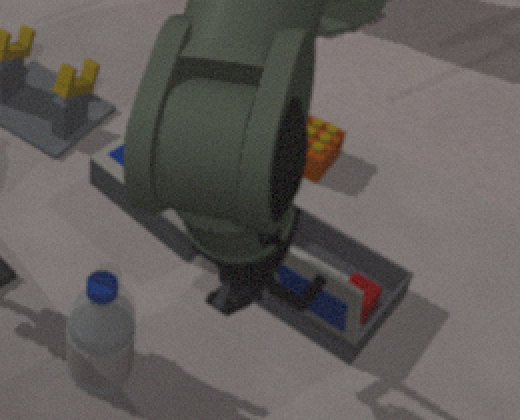

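The view shows lid L past upright, held by the bar, with a red column end visible inside at about (365,300), so red is in case L. I'll loosen the grip a little and back out along the fingers.

play_rows(
  deltas=[
    [0,0,0,0,0,0,0.7],
    [0,0,0,0,0,0,0.7],
    [0,0,0,0,0,0,0.7],
    [0,0,-0.05,0,0,0,0.7],
    [0,0,-0.1,0,0,0,0.7],
    [0,0,-0.15,0,0,0,0.6],
    [0,0,-0.2,0,0,0,0.4],
    [0,0,-0.24,0,0,0,0],
    [0,0,-0.24,0,0,0,0],
    [0,0,-0.24,0,0,0,0],
  ],
  newtons=30,
)

```text
clock: 4.15
position: [0.7004, 0.3233, 0.2318]
tool_rot: [-2.706, 0.0, 1.548]
force: [-0.3, -0.0, 0.4]
grip_width: 0.0853
finger_force: 0.0
```

```bash
python3 - <<'E'
from h import *
s=observe();print(s["position"],s["tool_rot"])
r=lambda y:R.from_euler('xyz',[np.pi,0,np.radians(y)])
print(tool((.469,.125,.23),Rm=r(81.6)).round(4))
cv2.imwrite("pics/s2.png",grab_frame("scene")[150:360,240:500,::-1].repeat(2,0).repeat(2,1))
E
```

```text
[0.70035357 0.32327591 0.23178843] [-2.70572592e+00  1.18791028e-04  1.54800912e+00]
[-0.407  -0.4096  0.1948 -0.2078  0.0129  0.0582]
```

View pics/s2.png

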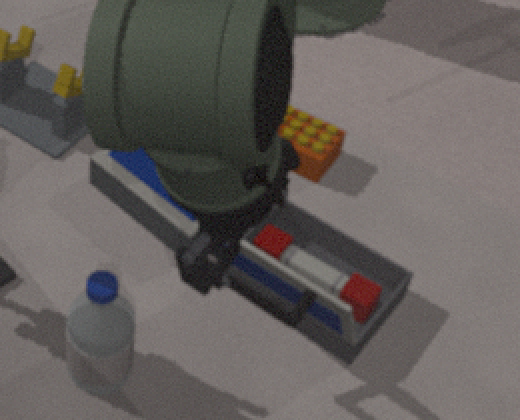

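Lid L rests open, and the red column is fully visible with its ends at about (272,240) and (360,295). On to case M.

play_rows(
  deltas=[
    [-0.407,-0.4096,0.1948,-0.208,0.013,0.058,0],
    [-0.407,-0.4096,0.1948,-0.208,0.013,0.058,0],
    [-0.407,-0.4096,0.1948,-0.208,0.013,0.058,0],
    [-0.407,-0.4096,0.1948,-0.208,0.013,0.058,0],
    [-0.407,-0.4096,0.1948,-0.208,0.013,0.058,0],
    [-0.407,-0.4096,0.1948,-0.208,0.013,0.058,0],
    [-0.407,-0.4096,0.1948,-0.208,0.013,0.058,0],
    [-0.407,-0.4096,0.1948,-0.208,0.013,0.058,0],
    [-0.407,-0.4096,0.1948,-0.208,0.013,0.058,0],
  ],
)

```text
clock: 5.1
position: [0.4847, 0.1399, 0.2302]
tool_rot: [-3.141, -0.0, 1.426]
force: [1.3, -0.9, 0.5]
grip_width: 0.0854
finger_force: 0.0
```

play_rows(
  deltas=[
    [0,0.004,0.09,0,0,0,0.1],
    [0,0.004,0.18,0,0,0,0.3],
    [0,0.004,0.27,0,0,0,0.4],
    [0,0.004,0.324,0,0,0,0.5],
    [0,0.004,0.324,0,0,0,1],
    [0,0.004,0.324,0,0,0,1],
    [0,0.004,0.324,0,0,0,1],
    [0,0.004,0.324,0,0,0,1],
    [0,0.004,0.324,0,0,0,1],
    [0,0.004,0.324,0,0,0,1],
  ],
  newtons=30,
)

```text
clock: 6.1
position: [0.4787, 0.1412, 0.0674]
tool_rot: [-3.122, 0.005, 1.428]
force: [-56.3, 8.1, 21.5]
grip_width: 0.0192
finger_force: 28.6
```

The first call stopped about 20 mm short, so the grip closed off-centre and is pushing on the bar. I'll loosen, recentre and regrip.

play_rows(
  deltas=[
    [0,-0.02,0,0,0,0,0.6],
    [-0.02,-0.028,0,0,0,0,0.6],
    [-0.025,-0.028,0,0,0,0,0.6],
    [-0.025,-0.028,0,0,0,0,0.6],
  ],
  newtons=30,
)

```text
clock: 6.5
position: [0.4746, 0.1298, 0.0692]
tool_rot: [3.14, -0.0, 1.423]
force: [0.2, -0.6, -0.1]
grip_width: 0.0344
finger_force: 0.0
```

```bash
python3 - <<'E'
from h import *
s=observe();print(s["position"],s["tool_rot"],s["force"],s["grip_width"])
print(tool((.471,.127,.068),Rm=R.from_euler('xyz',[np.pi,0,np.radians(81.6)])).round(4))
E
```

```text
[0.47460469 0.12975712 0.06915267] [ 3.14014486e+00 -4.94455799e-04  1.42340407e+00] [ 0.23881085 -0.64624195 -0.10922649] 0.034395989127196096
[-0.0065 -0.0063  0.0023  0.0007 -0.0002 -0.0004]
```

play_rows(
  deltas=[
    [-0.006,-0.006,0.002,0,0,0,0.6],
    [-0.006,-0.006,0.002,0,0,0,1],
    [-0.006,-0.006,0.002,0,0,0,1],
    [-0.006,-0.006,0.002,0,0,0,1],
    [-0.006,-0.006,0.002,0,0,0,1],
    [-0.006,-0.006,0.002,0,0,0,1],
  ],
  newtons=30,
)

```text
clock: 7.1
position: [0.4709, 0.1278, 0.0676]
tool_rot: [3.141, -0.0, 1.424]
force: [1.3, -2.3, 1.5]
grip_width: 0.011
finger_force: 29.2
```

Well centred. Same arc as before, then release and back out.

play_rows(
  deltas=[
    [0,0.012,-0.027,0,0,0,1],
    [0,0.029,-0.054,0,0,0,1],
    [0,0.068,-0.099,0.042,0,0,1],
    [0,0.117,-0.131,0.083,0,0,1],
    [0,0.173,-0.15,0.125,0,0,1],
    [0,0.231,-0.152,0.167,0,0,1],
    [0,0.288,-0.14,0.208,0,0,1],
    [0,0.325,-0.122,0.208,0,0,1],
    [0,0.342,-0.11,0.208,0,0,1],
    [0,0.342,-0.11,0.208,0,0,1],
  ],
  newtons=30,
)

```text
clock: 8.1
position: [0.6418, 0.1024, 0.1219]
tool_rot: [-2.709, -0.0, 1.424]
force: [5.3, -2.6, 6.5]
grip_width: 0.0107
finger_force: 33.9
```

play_rows(
  deltas=[
    [0,0,0,0,0,0,0.7],
    [0,0,0,0,0,0,0.7],
    [0,0,0,0,0,0,0.7],
    [0,0,-0.05,0,0,0,0.7],
    [0,0,-0.1,0,0,0,0.7],
    [0,0,-0.15,0,0,0,0.6],
    [0,0,-0.2,0,0,0,0.4],
    [0,0,-0.24,0,0,0,0],
    [0,0,-0.24,0,0,0,0],
    [0,0,-0.24,0,0,0,0],
  ],
)

```text
clock: 9.1
position: [0.6897, 0.0957, 0.2312]
tool_rot: [-2.706, -0.0, 1.425]
force: [0.2, 0.6, -0.2]
grip_width: 0.0854
finger_force: 0.0
```

```bash
python3 - <<'E'
from h import *
s=observe();print(s["position"],s["tool_rot"])
r=lambda y:R.from_euler('xyz',[np.pi,0,np.radians(y)])
print(tool((.478,-.3215,.23),Rm=r(79)).round(4))
im=cv2.resize(grab_frame("scene"),(560,420));cv2.imwrite("pics/s3.png",im[:,:,::-1])
E
```

```text
[0.68972827 0.09573731 0.23124041] [-2.70625235e+00 -4.78947442e-04  1.42456993e+00]
[-0.8873 -0.2687  0.1273 -0.2078  0.0045  0.0216]
```

View pics/s3.png

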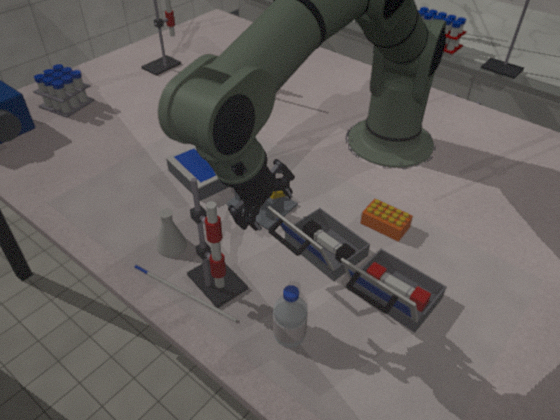

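Lids L and M are open, with black in M at about (327,240) and red in L. Next I'll move to case R, pulling back from the stand first.

play_rows(
  deltas=[
    [0,-0.269,0.127,-0.208,0.0045,0.022,0],
    [0,-0.269,0.127,-0.208,0.0045,0.022,0],
    [0,-0.269,0.127,-0.208,0.0045,0.022,0],
    [-0.887,-0.269,0.127,-0.208,0.0045,0.022,0],
    [-0.887,-0.269,0.127,-0.208,0.0045,0.022,0],
    [-0.887,-0.269,0.127,-0.208,0.0045,0.022,0],
    [-0.887,-0.269,0.127,-0.208,0.0045,0.022,0],
    [-0.887,-0.269,0.127,-0.208,0.0045,0.022,0],
    [-0.887,-0.269,0.127,-0.208,0.0045,0.022,0],
    [-0.887,-0.269,0.127,-0.208,0.0045,0.022,0],
  ],
)

```text
clock: 10.15
position: [0.5109, -0.2172, 0.2304]
tool_rot: [-3.141, 0.0, 1.379]
force: [0.0, -1.8, 0.3]
grip_width: 0.0855
finger_force: 0.0
```

```bash
python3 - <<'E'
from h import *
print(tool((.478,-.3215,.15),Rm=R.from_euler('xyz',[np.pi,0,np.radians(79)])).round(4))
# meanwhile: columns in L and M from top, red/black
im=grab_frame("top")[:,:,::-1].copy();cv2.imwrite("pics/top1.png",im)
E
```

```text
[-2.173e-01 -2.470e-02  1.608e-01 -1.000e-04  0.000e+00 -1.000e-04]
```

play_rows(
  deltas=[
    [-0.217,-0.025,0.16,0,0,0,0.2],
    [-0.217,-0.025,0.16,0,0,0,0.3],
    [-0.217,-0.025,0.16,0,0,0,0.4],
    [-0.217,-0.025,0.16,0,0,0,0.4],
    [-0.217,-0.025,0.16,0,0,0,0.4],
    [-0.217,-0.025,0.325,0,0,0,0.4],
    [-0.217,-0.025,0.325,0,0,0,0.5],
    [-0.217,-0.025,0.325,0,0,0,0.6],
  ],
)

```text
clock: 11.0
position: [0.4784, -0.3176, 0.0656]
tool_rot: [-3.137, -0.002, 1.38]
force: [-0.1, 0.2, 0.4]
grip_width: 0.0341
finger_force: 0.0
```

play_rows(
  deltas=[
    [0,0,0,0,0,0,0.6],
    [0,0,0,0,0,0,1],
    [0,0,0,0,0,0,1],
    [0,0,0,0,0,0,1],
    [0,0,0,0,0,0,1],
    [0,0,0,0,0,0,1],
  ],
  newtons=30,
)

```text
clock: 11.6
position: [0.478, -0.3199, 0.0702]
tool_rot: [-3.14, -0.0, 1.377]
force: [-14.9, 5.9, 18.9]
grip_width: 0.0105
finger_force: 31.1
```

play_rows(
  deltas=[
    [0,0.01,-0.03,0,0,0,1],
    [0,0.026,-0.058,0,0,0,1],
    [0,0.066,-0.103,0.042,0,0,1],
    [0,0.115,-0.135,0.083,0,0,1],
    [0,0.171,-0.154,0.125,0,0,1],
    [0,0.229,-0.156,0.167,0,0,1],
    [0,0.286,-0.144,0.208,0,0,1],
    [0,0.323,-0.126,0.208,0,0,1],
    [0,0.34,-0.114,0.208,0,0,1],
    [0,0.34,-0.114,0.208,0,0,1],
  ],
  newtons=30,
)

```text
clock: 12.6
position: [0.6486, -0.3529, 0.1265]
tool_rot: [-2.71, 0.002, 1.379]
force: [3.5, 0.9, 1.9]
grip_width: 0.0107
finger_force: 33.5
```

play_rows(
  deltas=[
    [0,0,0,0,0,0,0.7],
    [0,0,0,0,0,0,0.7],
    [0,0,0,0,0,0,0.7],
    [0,0,-0.05,0,0,0,0.7],
    [0,0,-0.1,0,0,0,0.7],
    [0,0,-0.15,0,0,0,0.6],
    [0,0,-0.2,0,0,0,0.4],
    [0,0,-0.24,0,0,0,0.2],
    [0,0,-0.24,0,0,0,0.2],
    [0,0,-0.24,0,0,0,0.2],
  ],
)

```text
clock: 13.6
position: [0.6847, -0.3575, 0.2292]
tool_rot: [-2.717, 0.003, 1.379]
force: [0.1, 0.9, 0.3]
grip_width: 0.0681
finger_force: 0.0
```

```bash
python3 - <<'E'
from h import *
s=observe();print(s["position"],s["tool_rot"])
im=grab_frame("top")[:,:,::-1].copy();cv2.imwrite("pics/top2.png",im)
sc=grab_frame("scene")[:,:,::-1].copy();cv2.imwrite("pics/s4.png",sc)
E
```

```text
[ 0.68473001 -0.35751758  0.22921026] [-2.71739631  0.00323206  1.37902564]
```

View pics/top2.png

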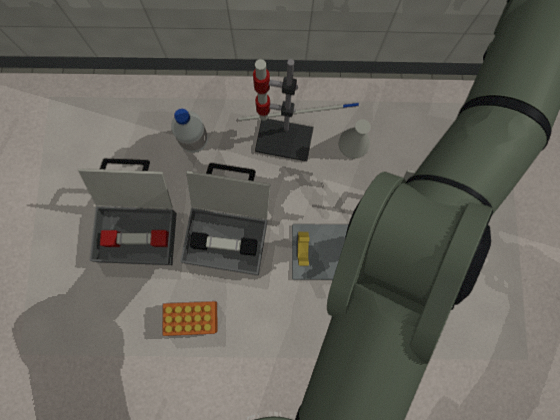

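The top view shows L and M fully open: red column at px (108,240)–(160,239), black column at px (200,241)–(249,247). R is hidden by the arm, so I'll check it once the arm has moved. Now to measure the red column and plan the transfer.

```bash
python3 - <<'E'
from h import *
im=cv2.imread("pics/top2.png");hsv=cv2.cvtColor(im,cv2.COLOR_BGR2HSV)
m=cv2.inRange(hsv,(0,140,50),(8,255,255))|cv2.inRange(hsv,(172,140,50),(180,255,255))
m[:210]=0;m[265:]=0;m[:,200:]=0
n,l,st,ce=cv2.connectedComponentsWithStats(m)
C=[]
for i in range(1,n):
    if st[i,4]>60: print(st[i],ce[i]);C.append(ce[i])
P=onz("top",C,.038);print(P);mid=P.mean(0);v=P[0]-P[1];v=v if v[1]>0 else -v
yaw=np.degrees(np.arctan2(-v[0],v[1]));print("len",np.linalg.norm(v),"yaw",yaw,mid)
print(tool((mid[0],mid[1],.23),Rm=R.from_euler('xyz',[np.pi,0,np.radians(90+yaw)])).round(4))
E
```

```text
[100 230  18  17 275] [108.16       237.88727273]
[151 230  17  17 257] [158.50194553 237.91050584]
[[0.51970287 0.38069254 0.038     ]
 [0.52125125 0.26652823 0.038     ]]
len 0.11417481026554657 yaw 0.7770406346551707 [0.52047706 0.32361039 0.038     ]
[ 1.2748 -0.5337  0.2332 -0.2022 -0.0193 -0.0969]
```

play_rows(
  deltas=[
    [0,-0.534,0.233,-0.202,-0.019,-0.097,0.2],
    [0,-0.534,0.233,-0.202,-0.019,-0.097,0.2],
    [0,-0.534,0.233,-0.202,-0.019,-0.097,0.2],
    [0.95,-0.534,0.233,-0.202,-0.019,-0.097,0.3],
    [0.95,-0.534,0.233,-0.202,-0.019,-0.097,0.3],
    [0.95,-0.534,0.233,-0.202,-0.019,-0.097,0.3],
    [0.95,-0.534,0.233,-0.202,-0.019,-0.097,0.3],
    [0.95,-0.534,0.233,-0.202,-0.019,-0.097,0.3],
    [0.95,-0.534,0.233,-0.202,-0.019,-0.097,0.3],
    [0.95,-0.534,0.233,-0.202,-0.019,-0.097,0.3],
  ],
)

```text
clock: 14.7
position: [0.5549, -0.0592, 0.2311]
tool_rot: [3.141, 0.0, 1.585]
force: [2.5, -0.7, -0.1]
grip_width: 0.06
finger_force: 0.0
```

```bash
python3 - <<'E'
from h import *
print(tool((.5205,.3236,.18),Rm=R.from_euler('xyz',[np.pi,0,np.radians(90.8)])).round(4))
E
```

```text
[ 7.666e-01 -5.780e-02  1.019e-01  3.000e-04  2.000e-04  2.000e-04]
```

play_rows(
  deltas=[
    [0.767,-0.058,0,0,0,0,0.3],
    [0.767,-0.058,0,0,0,0,0.3],
    [0.767,-0.058,0,0,0,0,0.3],
    [0.767,-0.058,0,0,0,0,0.3],
    [0.767,-0.058,0,0,0,0,0.3],
    [0.767,-0.058,0,0,0,0,0.3],
    [0.767,-0.058,0,0,0,0,0.3],
    [0.767,-0.058,0,0,0,0,0.3],
    [0.767,-0.058,0.1,0,0,0,0.35],
    [0.767,-0.058,0.1,0,0,0,0.35],
  ],
)

```text
clock: 15.7
position: [0.519, 0.3208, 0.176]
tool_rot: [-3.136, 0.006, 1.587]
force: [-1.1, -0.4, -0.7]
grip_width: 0.0556
finger_force: 0.0
```

```bash
python3 - <<'E'
from h import *
s=observe();print(s["position"],s["tool_rot"],s["grip_width"])
print(tool((.5205,.3236,.009),Rm=R.from_euler('xyz',[np.pi,0,np.radians(90.8)])).round(4))
im=grab_frame("top")[:,:,::-1].copy();cv2.imwrite("pics/top3.png",im)
hsv=cv2.cvtColor(im,cv2.COLOR_BGR2HSV)
m=cv2.inRange(hsv,(18,110,50),(35,255,255));m[:220]=0;m[290:]=0;m[:,:270]=0
n,l,st,ce=cv2.connectedComponentsWithStats(m)
print([(st[i].tolist(),ce[i].round(2)) for i in range(1,n) if st[i,4]>60])
a=cv2.resize(im[140:290,270:480],None,fx=3.5,fy=3.5,interpolation=2);cv2.imwrite("pics/crop3.png",cv2.convertScaleAbs(a,alpha=1.5))
E
```

```text
[0.51902214 0.32079891 0.17598694] [-3.13613276  0.00636332  1.58707415] 0.05563750492455182
[ 0.0077  0.0049  0.3339 -0.0026  0.003   0.0011]
[([297, 232, 12, 34, 355], array([302.81, 248.2 ])), ([349, 232, 15, 34, 384], array([355.37, 248.41]))]
```

View pics/crop3.png

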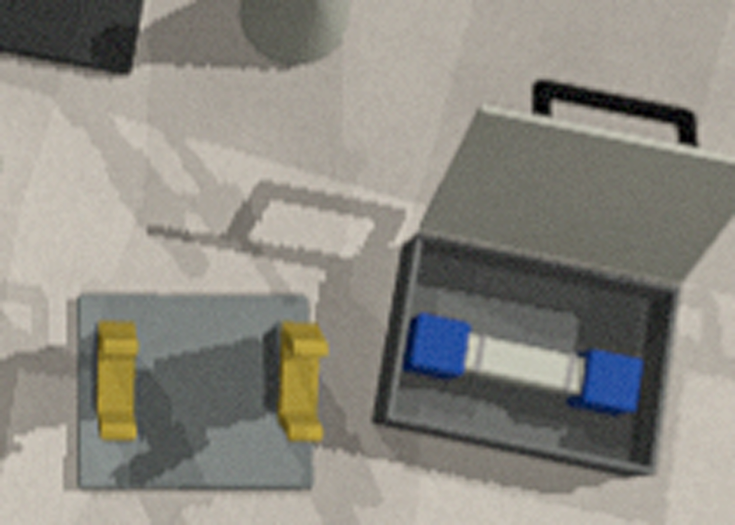

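R is open too, with the blue column in it, and the saddles show at crop px (118,380) and (302,380). All three lids are open, so I'll take the red column.

play_rows(
  deltas=[
    [0.005,0.003,0.1,0,0,0,0.35],
    [0.005,0.003,0.2,0,0,0,0.35],
    [0.005,0.003,0.28,0,0,0,0.35],
    [0.005,0.003,0.325,0,0,0,0.35],
    [0.005,0.003,0.335,0,0,0,0.35],
    [0.005,0.003,0.335,0,0,0,0.35],
  ],
)

```text
clock: 16.35
position: [0.5253, 0.3237, 0.015]
tool_rot: [3.139, 0.001, 1.584]
force: [0.1, -0.8, 0.7]
grip_width: 0.0557
finger_force: 0.0
```

```bash
cat > rack.py <<'E'
from h import *
im=cv2.imread("pics/top3.png");hsv=cv2.cvtColor(im,cv2.COLOR_BGR2HSV)
m=cv2.inRange(hsv,(18,110,50),(35,255,255));m[:220]=0;m[290:]=0;m[:,:270]=0
S=[]
for x0,x1 in((290,320),(340,375)):
    b=[];
    for rows,z in((range(262,265),.0965),(range(233,236),.121)):
        xs=np.array([(lambda c:(c[0]-.5,c[-1]+.5))(np.nonzero(m[r,x0:x1])[0]+x0) for r in rows]);b.append((xs.mean(0),z))
    col=np.nonzero(m[:,x0:x1].any(0))[0]+x0;mc=int(b[0][0].mean())
    rr=np.nonzero(m[:,mc])[0];top,bot=rr[0]-.5,rr[-1]+.5
    Xb=onz("top",[[mc,bot]],.0945)[0,0]+.0401;Xt=onz("top",[[mc,top]],.092)[0,0]-.0322
    Y=[onz("top",[[u,bot-2]],z)[0,1] for u,z in [(b[0][0][0],.0965),(b[0][0][1],.0965)]]
    print("saddle cols",b,"rows",top,bot,"cx est",Xb,Xt,"y edges",Y)
E
python3 rack.py; python3 - <<'E'
from h import *
s=observe();print(s["position"],s["tool_rot"],s["force"],s["grip_width"])
E
```

```text
saddle cols [(array([298.16666667, 308.5       ]), 0.0965), (array([297.5, 308.5]), 0.121)] rows 231.5 265.5 cx est 0.4995010682805374 0.5004507728341656 y edges [np.float64(-0.047661601147316365), np.float64(-0.06959905939675393)]
saddle cols [(array([351.16666667, 361.5       ]), 0.0965), (array([350.16666667, 361.16666667]), 0.121)] rows 232.5 265.5 cx est 0.5008835416184275 0.4998029634985489 y edges [np.float64(-0.16034555418272411), np.float64(-0.18236916501250677)]
[0.52528861 0.32367724 0.01497885] [3.13891500e+00 8.51220074e-04 1.58389586e+00] [ 0.07648651 -0.82308355  0.74556296] 0.055740801668454375
```

play_rows(
  deltas=[
    [0,-0.009,0.01,0,0,0,0.35],
    [0,-0.009,0.01,0,0,0,0.5],
    [0,-0.009,0.01,0,0,0,1],
    [0,-0.009,0.01,0,0,0,1],
    [0,-0.009,0.01,0,0,0,1],
    [0,-0.009,0.01,0,0,0,1],
    [0,-0.009,0.01,0,0,0,1],
  ],
  newtons=50,
)

```text
clock: 17.05
position: [0.5205, 0.3246, 0.0098]
tool_rot: [3.138, -0.0, 1.585]
force: [-2.8, -0.5, 10.6]
grip_width: 0.0233
finger_force: 49.7
```

play_rows(
  deltas=[
    [0,0,-0.03,0,0,0,1],
    [0,0,-0.1,0,0,0,1],
    [0,0,-0.2,0,0,0,1],
    [0,0,-0.3,0,0,0,1],
    [0,0,-0.42,0,0,0,1],
    [0,0,-0.42,0,0,0,1],
    [0,0,-0.42,0,0,0,1],
  ],
)

```text
clock: 17.75
position: [0.5201, 0.3247, 0.2213]
tool_rot: [3.136, -0.002, 1.585]
force: [0.5, -1.0, -3.8]
grip_width: 0.0232
finger_force: 49.8
```

```bash
cat >> h.py <<'E'
def rk(psi=.3): return R.from_euler('z',np.radians(psi))*R.from_euler('y',-.45)*R.from_euler('xyz',[np.pi,0,np.pi/2])
SEAT=np.array([.4975,-.114,.0902]);ZC=np.array([-np.sin(.45),0,np.cos(.45)])
E
python3 - <<'E'
from h import *
s=observe();print(s["position"],s["tool_rot"],s["grip_width"],s["force"])
print(tool(SEAT+.15*ZC,Rm=rk()).round(4))
E
```

```text
[0.52012561 0.32470213 0.22132904] [ 3.13623958e+00 -1.77962699e-03  1.58487236e+00] 0.023237902624457855 [ 0.53474287 -1.04864969 -3.81739246]
[-0.8748 -0.188  -0.0104 -0.2123 -0.0018  0.004 ]
```

play_rows(
  deltas=[
    [-0.1,-0.188,-0.01,-0.05,-0.002,0.004,1],
    [-0.2,-0.188,-0.01,-0.1,-0.002,0.004,1],
    [-0.3,-0.188,-0.01,-0.15,-0.002,0.004,1],
    [-0.4,-0.188,-0.01,-0.212,-0.002,0.004,1],
    [-0.5,-0.188,-0.01,-0.212,-0.002,0.004,1],
    [-0.6,-0.188,-0.01,-0.212,-0.002,0.004,1],
    [-0.7,-0.188,-0.01,-0.212,-0.002,0.004,1],
    [-0.8,-0.188,-0.01,-0.212,-0.002,0.004,1],
    [-0.875,-0.188,-0.01,-0.212,-0.002,0.004,1],
    [-0.875,-0.188,-0.01,-0.212,-0.002,0.004,1],
  ],
)

```text
clock: 18.75
position: [0.4343, 0.021, 0.2213]
tool_rot: [2.704, 0.002, 1.578]
force: [1.1, -0.3, -2.5]
grip_width: 0.0228
finger_force: 50.2
```

play_rows(
  deltas=[
    [0,0,0,0,0,0,1],
    [0,0,0,0,0,0,1],
  ],
)

```text
clock: 18.95
position: [0.4346, 0.0206, 0.2215]
tool_rot: [2.703, 0.002, 1.574]
force: [0.8, 0.4, -1.6]
grip_width: 0.023
finger_force: 50.1
```

```bash
python3 - <<'E'
from h import *
s=observe();print(s["position"],s["tool_rot"],s["grip_width"],s["force"])
print(tool(SEAT+.06*ZC,Rm=rk()).round(4))
E
```

```text
[0.43460614 0.02062043 0.22154165] [2.70342817e+00 1.54038326e-03 1.57443658e+00] 0.02304200977774499 [ 0.80301292  0.44823474 -1.63985046]
[-0.2693 -0.      0.1712 -0.0057  0.001  -0.0004]
```

play_rows(
  deltas=[
    [-0.1,0,0,-0.006,0.001,0,1],
    [-0.2,0,0,-0.006,0.001,0,1],
    [-0.269,0,0,-0.006,0.001,0,1],
    [-0.269,0,0,-0.006,0.001,0,1],
    [-0.269,0,0,-0.006,0.001,0,1],
    [-0.269,0,0.1,-0.006,0.001,0,1],
    [-0.269,0,0.17,-0.006,0.001,0,1],
    [-0.269,0,0.17,-0.006,0.001,0,1],
    [-0.269,0,0.17,-0.006,0.001,0,1],
  ],
)

```text
clock: 19.85
position: [0.4665, -0.1022, 0.1719]
tool_rot: [2.702, -0.02, 1.589]
force: [1.1, 0.3, -1.6]
grip_width: 0.023
finger_force: 50.1
```

```bash
python3 - <<'E'
from h import *
s=observe();print(s["position"],s["tool_rot"],s["grip_width"],s["force"])
print("to seat+.06",tool(SEAT+.06*ZC,Rm=rk()).round(4),"seat",tool(SEAT,Rm=rk()).round(4))
t=grab_frame("top")[:,:,::-1].copy();sc=grab_frame("scene")[:,:,::-1].copy()
# scene check: expected saddle corner pixels and column block corners
def cr(p,psi=.3): return np.array([.500,-.115,.085])+(R.from_euler('z',np.radians(psi))*R.from_euler('y',-.45)).apply(p)
v=sc.copy()
for y in(-57,57):
    for dy in(-11,11):
        for x,z in((32,26),(22,26),(-32,26),(-22,26)):
            u=proj("scene",cr([x/1e3,(y+dy)/1e3,z/1e3]))[0];cv2.circle(v,tuple(np.int32(u*16)),8,(255,255,0),-1,shift=4)
for y in(-75,-39,39,75):
    for x in(-18,18):
        u=proj("scene",cr([x/1e3,y/1e3,.096]))[0];cv2.circle(v,tuple(np.int32(u*16)),8,(0,255,0),-1,shift=4)
a=v[120:250,190:330];a=cv2.convertScaleAbs(cv2.resize(a,None,fx=4,fy=4,interpolation=2),alpha=1.5)
b=cv2.convertScaleAbs(cv2.resize(t[210:290,280:380],None,fx=4,fy=4,interpolation=2),alpha=1.5)
cv2.imwrite("pics/rackchk.png",cv2.resize(a,(646,600)))
cv2.imwrite("pics/top4.png",t)
E
```

```text
[ 0.46650476 -0.10221527  0.17188893] [ 2.70190665 -0.01993092  1.58893192] 0.023000025416753653 [ 1.11110411  0.32313092 -1.62156206]
to seat+.06 [-0.0248 -0.0149  0.0536 -0.005  -0.0112  0.0015] seat [-0.0279 -0.0136  0.1736 -0.005  -0.0112  0.0015]
```

View pics/rackchk.png

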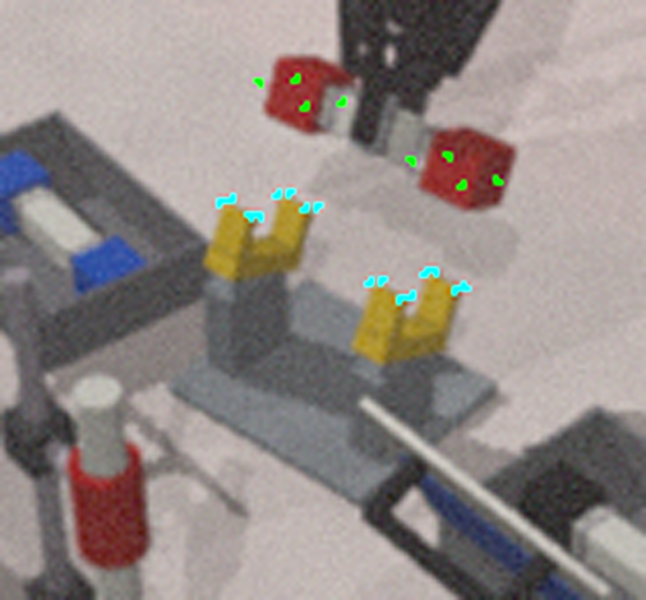

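The view shows the column held square above the saddles. The predicted saddle tops (cyan) sit about 1–1.5 image px right of and above the yellow tops. I'll go to the exact pre-pose and check the camera offset against the held column, whose pose I know from the arm.

play_rows(
  deltas=[
    [-0.025,-0.015,0.053,-0.005,-0.011,0,1],
    [-0.025,-0.015,0.053,-0.005,-0.011,0,1],
    [-0.025,-0.015,0.053,-0.005,-0.011,0,1],
    [-0.025,-0.015,0.053,-0.005,-0.011,0,1],
  ],
)

```text
clock: 20.35
position: [0.4741, -0.1173, 0.158]
tool_rot: [2.707, -0.007, 1.575]
force: [-0.2, 0.0, -1.6]
grip_width: 0.0229
finger_force: 50.5
```

```bash
cat > chk.py <<'E'
from h import *
import itertools
s=observe();print(s["position"].round(4),s["tool_rot"].round(4),s["force"].round(1))
print("seat",tool(SEAT,Rm=rk()).round(4))
Rt=R.from_euler('xyz',s["tool_rot"])
for n in("top","scene"):
    im=grab_frame(n)[:,:,::-1].copy();cv2.imwrite(f"pics/pre_{n}.png",im)
    hsv=cv2.cvtColor(im,cv2.COLOR_BGR2HSV)
    m=cv2.inRange(hsv,(0,130,40),(9,255,255))|cv2.inRange(hsv,(171,130,40),(180,255,255))
    k,l,st,ce=cv2.connectedComponentsWithStats(m)
    for sgn in(-1,1):
        c=np.array([-.001+sgn*.057,0,-.0122])
        pts=np.array([s["position"]+Rt.apply(c+.018*np.array(q)) for q in itertools.product((-1,1),repeat=3)])
        h=cv2.convexHull(proj(n,pts).astype(np.float32));M=cv2.moments(h);pc=np.array([M["m10"],M["m01"]])/M["m00"]
        j=min((i for i in range(1,k) if st[i,4]>50),key=lambda i:np.hypot(*(ce[i]-pc)))
        print(n,"block pred",pc.round(1),"area",M["m00"],"seen",ce[j].round(1),st[j].tolist())
    p=np.array([.5,-.115,.1])
    J=[(proj(n,p+e)[0]-proj(n,p)[0]).round(2) for e in np.eye(3)*.01];print(n,"px per 10mm x,y,z",J)
E
python3 chk.py
```

```text
[ 0.4741 -0.1173  0.158 ] [ 2.7066 -0.0074  1.5751] [-0.2  0.  -1.6]
seat [ 0.0054 -0.0147  0.1427 -0.0072 -0.003  -0.0019]
top block pred [365.1 258.8] area 498.4202076306101 seen [365.6 258.7] [355, 249, 21, 21, 371]
top block pred [307.3 258.4] area 459.4946333542466 seen [306.6 258.4] [297, 248, 20, 22, 403]
top px per 10mm x,y,z [array([-0.04, -4.67]), array([-4.69, -0.06]), array([ 0.58, -0.52])]
scene block pred [251.2 141.9] area 299.2420301103266 seen [249.7 141.6] [243, 135, 18, 16, 162]
scene block pred [284.4 158.6] area 319.7574826939963 seen [284.4 159.1] [276, 151, 19, 17, 229]
scene px per 10mm x,y,z [array([-2.5 ,  1.82]), array([2.82, 1.56]), array([-0.06, -2.92])]
```

play_rows(
  deltas=[
    [0,0,0,0,0,0,1],
    [0,0,0,0,0,0,1],
    [0,0,0,0,0,0,1],
  ],
)

```text
clock: 20.75
position: [0.4742, -0.1182, 0.1576]
tool_rot: [2.707, -0.005, 1.578]
force: [-0.9, -0.7, -1.9]
grip_width: 0.0234
finger_force: 50.5
```

```bash
python3 - <<'E'
from h import *
s=observe();print(s["position"].round(4),s["tool_rot"].round(4),np.abs(s["qd"]).max())
print("seat+.06",tool(SEAT+.06*ZC,Rm=rk()).round(4),"seat",tool(SEAT,Rm=rk()).round(4))
E
```

```text
[ 0.4742 -0.1182  0.1576] [ 2.7071 -0.0051  1.5779] 0.005388420810822446
seat+.06 [ 0.0083 -0.0162  0.0219 -0.0074 -0.0026 -0.0002] seat [ 0.0074 -0.0143  0.1419 -0.0074 -0.0026 -0.0002]
```

play_rows(
  deltas=[
    [0.008,-0.016,0.022,-0.0074,-0.0026,0,1],
    [0.008,-0.016,0.05,-0.0074,-0.0026,0,1],
    [0.008,-0.016,0.07,-0.0074,-0.0026,0,1],
    [0.008,-0.016,0.07,-0.0074,-0.0026,0,1],
    [0.008,-0.016,0.07,-0.0074,-0.0026,0,1],
    [0.008,-0.016,0.07,-0.0074,-0.0026,0,1],
  ],
)

```text
clock: 21.35
position: [0.4878, -0.1191, 0.1434]
tool_rot: [2.724, -0.009, 1.58]
force: [-0.1, 0.4, -2.2]
grip_width: 0.0234
finger_force: 50.6
```

```bash
python3 chk.py; python3 - <<'E'
from h import *
a=cv2.imread("pics/pre_scene.png")[125:225,210:330];b=cv2.imread("pics/pre_top.png")[220:285,280:380]
a=cv2.resize(a,(480,400),interpolation=2);b=cv2.resize(b,(300,195),interpolation=2);b=cv2.copyMakeBorder(b,0,205,0,0,0)
cv2.imwrite("pics/pre.png",cv2.convertScaleAbs(np.hstack([a,b]),alpha=1.5))
E
```

```text
[ 0.4878 -0.1191  0.1434] [ 2.724  -0.0094  1.5803] [-0.1  0.4 -2.2]
seat [ 9.000e-03 -2.550e-02  1.053e-01 -1.550e-02 -4.900e-03 -1.000e-04]
top block pred [364.4 252.4] area 473.3573906137608 seen [365.2 252. ] [355, 242, 20, 22, 337]
top block pred [307.7 252.1] area 437.0134537271224 seen [306.9 252.1] [298, 242, 19, 21, 386]
top px per 10mm x,y,z [array([-0.04, -4.67]), array([-4.69, -0.06]), array([ 0.58, -0.52])]
scene block pred [247.3 148.5] area 300.44930820481386 seen [245.7 148.2] [239, 141, 18, 17, 161]
scene block pred [280.3 165.2] area 321.0083031116519 seen [280.4 165.8] [272, 158, 19, 17, 231]
scene px per 10mm x,y,z [array([-2.5 ,  1.82]), array([2.82, 1.56]), array([-0.06, -2.92])]
```

View pics/pre.png

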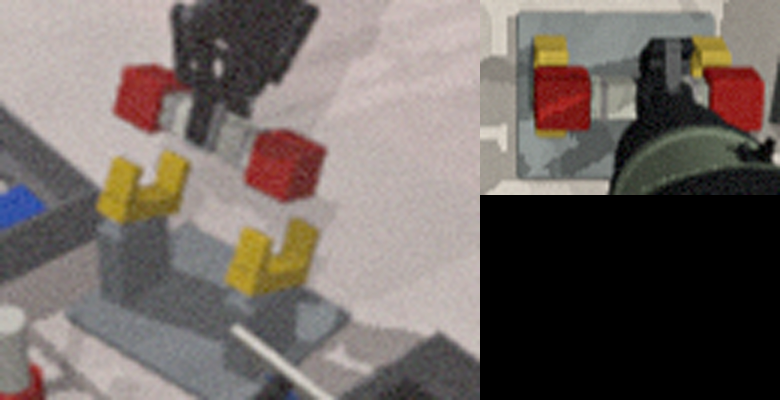

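The arm isn't following here: the pose drifted rather than moving as commanded. I'll check for a joint limit.

```bash
python3 - <<'E'
from h import *
s=observe();print(s["qpos"].round(3))
lo=[-2.91,-.3,-1.5,.17,-1.26,.16,-2.52];hi=[2.91,2.13,1.42,2.43,4.41,1.93,2.52]
print((s["qpos"]-lo).round(2),(hi-s["qpos"]).round(2))
E
```

```text
[ 0.018  0.356  0.193  2.331 -1.263  0.162  1.42 ]
[ 2.93  0.66  1.69  2.16 -0.    0.    3.94] [2.89 1.77 1.23 0.1  5.67 1.77 1.1 ]
```

Joint 6 (0.16) and joint 5 (−1.26) are both at their lower limits. The fix is to bring the wrist in from the other side, with joint 5 positive: back up, lean the tool sideways, tilt forward, then take the lean out.

```bash
cat >> h.py <<'E'
def rl(phi,de,psi=.3): return R.from_euler('z',np.radians(psi))*R.from_euler('y',-phi)*R.from_euler('x',-de)*R.from_euler('xyz',[np.pi,0,np.pi/2])
E
python3 - <<'E'
from h import *
print(tool((.47,-.114,.24),Rm=rl(.05,.35)).round(4))
E
```

```text
[ 0.0122  0.0454 -0.1905  0.1742 -0.1701 -0.0298]
```

play_rows(
  deltas=[
    [0,0,-0.06,0,0,0,1],
    [0.005,0.01,-0.13,0.06,0,0,1],
    [0.012,0.045,-0.19,0.12,-0.05,-0.01,1],
    [0.012,0.045,-0.19,0.174,-0.1,-0.02,1],
    [0.012,0.045,-0.19,0.174,-0.15,-0.03,1],
    [0.012,0.045,-0.19,0.174,-0.17,-0.03,1],
    [0.012,0.045,-0.19,0.174,-0.17,-0.03,1],
    [0.012,0.045,-0.19,0.174,-0.17,-0.03,1],
    [0.012,0.045,-0.19,0.174,-0.17,-0.03,1],
    [0.012,0.045,-0.19,0.174,-0.17,-0.03,1],
  ],
)

```text
clock: 22.45
position: [0.47, -0.1135, 0.2392]
tool_rot: [3.089, 0.35, 1.56]
force: [-1.1, -0.2, -1.3]
grip_width: 0.0229
finger_force: 50.5
```

```bash
cat > st.py <<'E'
from h import *
import sys
s=observe();print(s["position"].round(4),s["tool_rot"].round(3),"q",s["qpos"].round(3),"qd",np.abs(s["qd"]).max().round(3),"F",s["force"].round(1),"w",s["grip_width"].round(4))
a=[float(x) for x in sys.argv[1:]]
print(tool(a[:3],Rm=rl(a[3],a[4])).round(4))
E
python3 st.py .44 -.114 .24 .45 .35
```

```text
Traceback (most recent call last):
  File "st.py", line 3, in <module>
    s=observe();print(s["position"].round(4),s["tool_rot"].round(3),"q",s["qpos"].round(3),"qd",np.abs(s["qd"]).max().round(3),"F",s["force"].round(1),"w",s["grip_width"].round(4))
                                                                                                                                                           ^^^^^^^^^^^^^^^^^^^^^
AttributeError: 'float' object has no attribute 'round'
```

```bash
sed -i 's/,"w",s\["grip_width"\].round(4)//' st.py; python3 st.py .44 -.114 .24 .45 .35
```

```text
[ 0.47   -0.1135  0.2392] [3.089 0.35  1.56 ] q [-0.956  0.508  1.143  2.079 -0.172  0.747  0.233] qd 0.05 F [-1.1 -0.2 -1.3]
[-2.100e-03 -5.980e-02 -4.200e-03 -1.793e-01 -1.000e-04  6.670e-02]
```

play_rows(
  deltas=[
    [0,-0.03,0,-0.04,0,0.02,1],
    [0,-0.06,-0.004,-0.08,0,0.03,1],
    [-0.002,-0.06,-0.004,-0.12,0,0.05,1],
    [-0.002,-0.06,-0.004,-0.179,0,0.067,1],
    [-0.002,-0.06,-0.004,-0.179,0,0.067,1],
    [-0.002,-0.06,-0.004,-0.179,0,0.067,1],
    [-0.002,-0.06,-0.004,-0.179,0,0.067,1],
  ],
)

```text
clock: 23.15
position: [0.4397, -0.1153, 0.2402]
tool_rot: [2.669, 0.311, 1.415]
force: [0.3, 0.2, -2.6]
grip_width: 0.0229
finger_force: 55.2
```

```bash
python3 st.py .4322 -.114 .2253 .45 0
```

```text
[ 0.4397 -0.1153  0.2402] [2.669 0.311 1.415] q [-1.323  0.332  1.422  2.433  0.062  0.207 -0.124] qd 0.02 F [ 0.3  0.2 -2.6]
[ 0.0094 -0.0264  0.0184 -0.0015  0.1668 -0.0025]
```

```bash
cat > kin.py <<'E'
from h import *
import itertools
from scipy.optimize import least_squares
D=[([-1.196,.522,-.036,1.6,.021,1.021,-.113],[.269,.564,.231],[-3.14,0,2.697]),
([.018,.356,.193,2.331,-1.263,.162,1.42],[.4878,-.1191,.1434],[2.724,-.0094,1.5803]),
([-.956,.508,1.143,2.079,-.172,.747,.233],[.47,-.1135,.2392],[3.089,.35,1.56]),
([-1.323,.332,1.422,2.433,.062,.207,-.124],[.4397,-.1153,.2402],[2.669,.311,1.415])]
def fk(q,p,sg):
    q=np.array(q)*sg; r=R.identity();x=np.array([0,0,p[0]])
    for i in range(7):
        r=r*R.from_euler('zyzyzyz'[i],q[i]+(p[4] if i==0 else p[5] if i==6 else 0))
        if i in(1,3,6): x=x+r.apply([0,0,p[{1:1,3:2,6:3}[i]]])
    return x,r
def res(p,sg):
    o=[]
    for q,x,e in D:
        a,r=fk(q,p,sg);o+=list(a-x)+list(.3*(r.inv()*R.from_euler('xyz',e)).as_rotvec())
    return o
if __name__=="__main__":
    best=[]
    for s in itertools.product((1,-1),repeat=4):
        sg=np.array([s[0],1,s[1],1,s[2],1,s[3]])
        for o in(0,np.pi/2,np.pi,-np.pi/2):
            f=least_squares(res,[.36,.42,.4,.25,0,o],args=(sg,));best.append((f.cost,sg.tolist(),f.x.round(4).tolist()))
    for b in sorted(best,key=lambda b:b[0])[:3]:print(b)
E
python3 kin.py
```

```text
(np.float64(0.0006492817595984262), [-1, 1, -1, 1, -1, 1, -1], [0.3485, 0.5268, 0.4372, 0.3348, -0.086, 1.4913])
(np.float64(0.0006492817596013548), [-1, 1, -1, 1, -1, 1, -1], [0.3485, 0.5268, 0.4372, 0.3348, -0.086, 1.4913])
(np.float64(0.0006492817596015872), [-1, 1, -1, 1, -1, 1, -1], [0.3485, 0.5268, 0.4372, 0.3348, -0.086, 1.4913])
```

```bash
cat > kin2.py <<'E'
from kin import *
sg=np.array([-1,1,-1,1,-1,1,-1])
def fk2(q,p):
    q=np.array(q)*sg+p[4:11]; r=R.identity();x=np.array([0,0,p[0]])
    off={1:(p[11],0,p[1]),3:(p[12],0,p[2]),4:(p[13],0,0),5:(p[14],0,0),6:(0,0,p[3])}
    for i in range(7):
        r=r*R.from_euler('zyzyzyz'[i],q[i])
        if i in off: x=x+r.apply(off[i])
    return x,r
def res2(p):
    o=[]
    for q,x,e in D:
        a,r=fk2(q,p);o+=list(a-x)+list(.3*(r.inv()*R.from_euler('xyz',e)).as_rotvec())
    return np.r_[o,.003*(p-P0)[:4],.03*(p-P0)[4:11],.01*(p-P0)[11:]]
P0=np.array([.3485,.5268,.4372,.3348,0,0,0,0,0,0,1.5,0,0,0,0])
f=least_squares(res2,P0);P=f.x
LO=np.array([-2.91,-.3,-1.5,.17,-1.26,.16,-2.52])+.02;HI=np.array([2.91,2.13,1.42,2.43,4.41,1.93,2.52])-.02
def ik(x,rot,q0,w=.3):
    g=lambda q:(lambda a,r:np.r_[a-x,w*(r.inv()*rot).as_rotvec()])(*fk2(q,P))
    s=least_squares(g,np.clip(q0,LO+.001,HI-.001),bounds=(LO,HI));return s.x,np.linalg.norm(g(s.x))
if __name__=="__main__":
    print("rms",np.sqrt(np.mean(f.fun[:24]**2)),P.round(3).tolist())
    rng=np.random.default_rng(0)
    for de in(0,-.3,.3):
      for half in(0,1):
        rot=rl(.45,de)*R.from_euler('z',half*np.pi);out=[]
        for k in range(25):
            q,e=ik(SEAT+.03*ZC,rot,rng.uniform(LO,HI))
            if e<.002: out.append(q)
        out.sort(key=lambda q:np.abs(q[2]));print(de,half,len(out));print(np.round(out[:4],2))
E
python3 kin2.py
```

```text
rms 0.004327517343113206 [0.308, 0.499, 0.406, 0.314, -0.046, -0.001, -0.041, -0.023, 0.006, 0.025, 1.49, -0.01, -0.018, 0.009, -0.03]
0 0 11
[[ 0.95  0.54 -0.81  2.35  1.73  0.18 -1.38]
 [ 0.95  0.54 -0.81  2.35  1.73  0.18 -1.38]
 [ 0.95  0.54 -0.81  2.35  1.73  0.18 -1.38]
 [ 0.95  0.54 -0.82  2.35  1.73  0.18 -1.37]]
0 1 12
[[ 0.95  0.54 -0.81  2.35  1.73  0.18  1.77]
 [ 0.95  0.54 -0.81  2.35  1.73  0.18  1.77]
 [ 0.95  0.54 -0.82  2.35  1.73  0.18  1.77]
 [ 0.96  0.54 -0.82  2.35  1.73  0.18  1.77]]
-0.3 0 15
[[ 0.44  0.46 -0.03  2.27 -1.24  0.48  1.62]
 [ 0.64  0.47 -0.28  2.28 -1.14  0.38  1.54]
 [ 0.76  0.49 -0.43  2.28 -1.05  0.32  1.47]
 [ 0.79  0.5  -0.47  2.28 -1.02  0.3   1.44]]
-0.3 1 16
[[ 0.43  0.46 -0.03  2.27 -1.24  0.49 -1.52]
 [ 0.43  0.46 -0.03  2.27 -1.24  0.49 -1.52]
 [ 0.44  0.46 -0.03  2.27 -1.24  0.48 -1.52]
 [ 0.47  0.46 -0.08  2.27 -1.22  0.47 -1.53]]
0.3 0 18
[[ 0.08  0.41 -0.06  2.37  1.96  0.25 -1.93]
 [-0.07  0.42  0.12  2.37  2.05  0.18 -2.05]
 [-0.07  0.42  0.12  2.37  2.05  0.18 -2.05]
 [ 0.21  0.42 -0.2   2.38  1.91  0.3  -1.87]]
0.3 1 12
[[ 0.01  0.42  0.03  2.37  1.98  0.22  1.17]
 [-0.01  0.42  0.05  2.37  2.    0.21  1.15]
 [-0.03  0.42  0.07  2.37  1.99  0.2   1.16]
 [-0.03  0.42  0.07  2.37  2.01  0.2   1.14]]
```

```bash
cat > sim.py <<'E'
from kin2 import *
from scipy.spatial.transform import Slerp
def step(q,x,rot,lam=.02):
    g=lambda v:(lambda a,r:np.r_[a-x,.3*(r.inv()*rot).as_rotvec(),lam*(v-q)])(*fk2(v,P))
    s=least_squares(g,np.clip(q,LO+.001,HI-.001),bounds=(LO,HI));return s.x,np.linalg.norm(s.fun[:6])
def path(q,W,n=8,lam=.02,show=True):
    x0,r0=fk2(q,P)
    for x,r in W:
        x=np.array(x);sl=Slerp([0,1],R.concatenate([r0,r]))
        for t in np.linspace(0,1,n+1)[1:]: q,e=step(q,x0+t*(x-x0),sl(t),lam)
        x0,r0=x,r
        if show: print(q.round(2),"err",round(e,4))
    return q
if __name__=="__main__":
    print("validate");path(np.array(D[1][0]),[((.47,-.1135,.239),rl(.05,.35)),((.44,-.115,.24),rl(.45,.35))])
    q=np.array(D[3][0]);up=(.46,-.114,.26)
    for a in(.0,-.2,-.4,-.6):
        for b in (.25,.45):
            print("lean",a,b);path(q,[(up,rl(0,.2)),(up,rl(0,a)),(up,rl(b,a)),((.44,-.114,.24),rl(.45,0)),(SEAT,rl(.45,0))])
E
python3 sim.py
```

```text
validate
[-1.01  0.55  1.24  2.08 -0.28  0.76  0.34] err 0.0003
[-1.27  0.34  1.4   2.41 -0.19  0.22  0.15] err 0.0098
lean 0.0 0.25
[-0.81  0.37  1.03  2.01 -0.15  0.89  0.28] err 0.0005
[-0.61  0.35  0.94  1.97 -0.33  0.99  0.49] err 0.0002
[-0.67  0.18  0.95  2.16 -0.37  0.67  0.52] err 0.0001
[-0.63  0.08  0.89  2.37 -0.58  0.35  0.76] err 0.0008
[ 0.09  0.47  0.12  2.28 -1.24  0.18  1.4 ] err 0.0271
lean 0.0 0.45
[-0.81  0.37  1.03  2.01 -0.15  0.89  0.28] err 0.0005
[-0.61  0.35  0.94  1.97 -0.33  0.99  0.49] err 0.0002
[-0.66  0.08  0.91  2.31 -0.49  0.4   0.66] err 0.0008
[-0.63  0.08  0.89  2.38 -0.59  0.35  0.77] err 0.0002
[ 0.09  0.47  0.12  2.28 -1.24  0.18  1.4 ] err 0.0271
lean -0.2 0.25
[-0.81  0.37  1.03  2.01 -0.15  0.89  0.28] err 0.0005
[-0.41  0.38  0.87  1.93 -0.5   1.13  0.69] err 0.0003
[-0.42  0.23  0.85  2.11 -0.62  0.86  0.84] err 0.0002
[-0.57  0.08  0.83  2.37 -0.58  0.35  0.77] err 0.0002
[ 0.09  0.47  0.12  2.28 -1.24  0.18  1.4 ] err 0.0271
lean -0.2 0.45
[-0.81  0.37  1.03  2.01 -0.15  0.89  0.28] err 0.0005
[-0.41  0.38  0.87  1.93 -0.5   1.13  0.69]
[... 636 characters left out ...]
err 0.0003
[-0.5   0.07  0.76  2.37 -0.59  0.34  0.78] err 0.0015
[ 0.09  0.47  0.12  2.28 -1.24  0.18  1.4 ] err 0.0271
lean -0.6 0.25
[-0.81  0.37  1.03  2.01 -0.15  0.89  0.28] err 0.0005
[-0.07  0.51  0.75  1.84 -0.75  1.48  0.98] err 0.0004
[-0.03  0.42  0.74  1.98 -0.88  1.34  1.21] err 0.0001
[-0.49  0.07  0.75  2.37 -0.58  0.34  0.78] err 0.0016
[ 0.09  0.47  0.12  2.28 -1.24  0.18  1.4 ] err 0.0271
lean -0.6 0.45
[-0.81  0.37  1.03  2.01 -0.15  0.89  0.28] err 0.0005
[-0.07  0.51  0.75  1.84 -0.75  1.48  0.98] err 0.0004
[ 0.02  0.37  0.72  2.09 -1.01  1.26  1.44] err 0.0002
[-0.46  0.07  0.72  2.37 -0.59  0.34  0.78] err 0.0022
[ 0.09  0.47  0.12  2.28 -1.24  0.18  1.4 ] err 0.0271
```

```bash
cat > plan.py <<'E'
from sim import *
import time
rng=np.random.default_rng(1);q0=observe()["qpos"];t0=time.time();best=[]
def rw(v): return (v[:3],rl(v[3],v[4],v[5]))
while time.time()-t0<150:
    n=rng.integers(1,4);V=[np.r_[rng.uniform(.45,.65),rng.uniform(-.35,.25),rng.uniform(.26,.36),rng.uniform(-.3,.5),rng.uniform(-.7,.7),rng.uniform(-110,110)] for _ in range(n)]
    half=rng.integers(0,2)
    F=[(SEAT+.15*ZC,rl(.45,0)),(SEAT,rl(.45,0))]
    if half: F=[(x,r*R.from_euler('z',np.pi)) for x,r in F]
    q=path(q0,[rw(v) for v in V]+F,n=5,show=False);x,r=fk2(q,P);e=np.linalg.norm(x-F[-1][0])+.1*np.linalg.norm((r.inv()*F[-1][1]).as_rotvec())
    best.append((e,n,half,np.round(V,2).tolist(),q.round(2).tolist()))
best.sort(key=lambda b:(b[0]>.003,b[1],b[0]));print(len(best))
for b in best[:8]:print(b)
E
python3 plan.py
```

```text
157
(np.float64(0.0013687047576025017), np.int64(1), np.int64(1), [[0.59, -0.25, 0.26, -0.25, 0.65, 32.06]], [1.06, 0.73, -1.02, 2.34, 1.81, 0.4, 1.74])
(np.float64(0.0013814474856998467), np.int64(1), np.int64(1), [[0.6, -0.34, 0.28, 0.18, 0.11, 71.38]], [1.06, 0.73, -1.02, 2.34, 1.81, 0.39, 1.74])
(np.float64(0.001383492193799012), np.int64(1), np.int64(1), [[0.62, -0.19, 0.33, 0.44, -0.64, 70.58]], [1.06, 0.73, -1.01, 2.34, 1.81, 0.39, 1.74])
(np.float64(0.0013997576448736234), np.int64(1), np.int64(1), [[0.51, -0.25, 0.36, 0.11, -0.54, 27.17]], [1.06, 0.73, -1.01, 2.34, 1.81, 0.39, 1.74])
(np.float64(0.0014019866346244789), np.int64(1), np.int64(1), [[0.64, 0.15, 0.26, 0.08, 0.12, 85.36]], [1.06, 0.73, -1.01, 2.34, 1.81, 0.39, 1.74])
(np.float64(0.0015625810713891363), np.int64(1), np.int64(1), [[0.56, 0.2, 0.35, 0.32, -0.53, 13.58]], [1.05, 0.71, -0.99, 2.33, 1.81, 0.37, 1.73])
(np.float64(0.0016273917650322556), np.int64(1), np.int64(1), [[0.49, -0.2, 0.31, 0.12, -0.03, 9.05]], [1.04, 0.71, -0.98, 2.33, 1.81, 0.36, 1.73])
(np.float64(0.00177153098975195), np.int64(1), np.int64(1), [[0.48, 0.24, 0.32, -0.2, -0.67, 22.27]], [1.03, 0.7, -0.96, 2.33, 1.82, 0.35, 1.73])
```

```bash
cat > p2.py <<'E'
from sim import *
q=observe()["qpos"];H=R.from_euler('z',np.pi);a=(.52,-.114,.33)
path(q,[(a,rl(0,0,0)),(a,rl(0,0,60)),(a,rl(0,0,120)),(a,rl(0,0,180)),((.4322,-.114,.2253),rl(.45,0)*H),(SEAT,rl(.45,0)*H)])
print(tool(a,Rm=rl(0,0,0)).round(4))
print(tool(a,Rm=rl(0,0,60)).round(4))
E
python3 p2.py
```

```text
[-0.59  0.41  0.97  1.73 -0.35  1.21  0.47] err 0.0006
[-0.44  0.34  0.74  1.72 -0.25  1.18  1.41] err 0.0003
[-0.3   0.31  0.54  1.72 -0.17  1.17  2.39] err 0.0003
[ 1.03  0.68 -1.48  1.72  0.73  1.41  2.5 ] err 0.0356
[ 1.56  0.41 -1.48  2.41  0.94  0.35  2.5 ] err 0.0124
[ 1.05  0.72 -0.99  2.34  1.83  0.37  1.72] err 0.001
[-0.0287  0.2226 -0.0877  0.2115  0.1628 -0.0376]
[-0.0287  0.2226 -0.0877  0.1072  0.26   -0.5239]
```

```bash
cat > plan3.py <<'E'
from sim import *
import time
rng=np.random.default_rng(5);q0=observe()["qpos"];t0=time.time();best=[]
H=R.from_euler('z',np.pi)
def run(V,half,n=5):
    W=[(np.array(v[:3]),rl(v[3],v[4],v[5])) for v in V]+[(SEAT+.15*ZC,rl(.45,0)*(H if half else R.identity())),(SEAT,rl(.45,0)*(H if half else R.identity()))]
    q=np.array(q0);x0,r0=fk2(q,P);me=0;mm=9;dq=0
    for k,(x,r) in enumerate(W):
        sl=Slerp([0,1],R.concatenate([r0,r]))
        for t in np.linspace(0,1,n+1)[1:]:
            qn,e=step(q,x0+t*(x-x0),sl(t));dq=max(dq,np.abs(qn-q).max());q=qn
            if k>0: me=max(me,e);mm=min(mm,(q-LO).min(),(HI-q).min())
        x0,r0=x,r
    return e,me,mm,dq,q
if __name__=="__main__":
    while time.time()-t0<200:
        n=rng.integers(1,4);V=[np.r_[rng.uniform(.45,.62),rng.uniform(-.35,.2),rng.uniform(.26,.36),rng.uniform(-.3,.5),rng.uniform(-.7,.7),rng.uniform(-30,150)] for _ in range(n)]
        V=sorted(V,key=lambda v:v[5]);half=1
        e,me,mm,dq,q=run(V,half)
        if e<.003: best.append((me,mm,dq,np.round(V,2).tolist(),q.round(2).tolist()))
    best.sort(key=lambda b:b[0]-b[1]*.1);print(len(best))
    for b in best[:5]:print(b)
E
python3 plan3.py
```

```text
159
(np.float64(0.012363365210155831), np.float64(2.220446049250313e-16), np.float64(0.5594419688255101), [[0.52, 0.01, 0.28, -0.13, 0.67, 4.8], [0.53, -0.16, 0.34, -0.09, -0.13, 118.76], [0.48, -0.34, 0.27, 0.02, 0.16, 128.7]], [1.06, 0.73, -1.02, 2.34, 1.81, 0.4, 1.74])
(np.float64(0.012363656267151748), np.float64(4.440892098500626e-16), np.float64(1.4032853781876726), [[0.58, 0.17, 0.31, 0.1, -0.14, 44.59], [0.58, -0.2, 0.29, -0.14, 0.69, 112.3]], [1.06, 0.73, -1.02, 2.34, 1.81, 0.4, 1.74])
(np.float64(0.01236706416327018), np.float64(2.220446049250313e-16), np.float64(1.0031340309120513), [[0.51, -0.34, 0.32, 0.07, -0.02, 119.39]], [1.06, 0.73, -1.02, 2.34, 1.81, 0.4, 1.74])
(np.float64(0.012367163590352273), np.float64(2.220446049250313e-16), np.float64(1.069441383556859), [[0.59, -0.27, 0.3, 0.05, -0.16, 147.54]], [1.06, 0.73, -1.02, 2.34, 1.81, 0.4, 1.74])
(np.float64(0.01236755565316023), np.float64(4.440892098500626e-16), np.float64(0.6036070581942216), [[0.53, -0.29, 0.29, -0.08, 0.6, 62.91], [0.54, -0.09, 0.3, 0.23, -0.05, 71.06], [0.55, -0.35, 0.32, -0.12, 0.64, 83.43]], [1.06, 0.73, -1.02, 2.34, 1.81, 0.39, 1.74])
```

```bash
cat > p4.py <<'E'
from sim import *
q0=observe()["qpos"];H=R.from_euler('z',np.pi)
for c in [((.52,-.2,.30),0,0,118),((.51,-.33,.30),0,0,118),((.53,-.16,.34),-.09,-.13,100)]:
  for phi in (.25,.4):
    print(c,phi);path(q0,[((.52,-.16,.31),rl(0,0,50)),(c[0],rl(*c[1:])),((.49,-.114,.24),rl(phi,0)*H),(SEAT+.07*ZC,rl(.45,0)*H),(SEAT,rl(.45,0)*H)],n=8)
print(tool((.52,-.16,.31),Rm=rl(0,0,50)).round(4))
E
python3 p4.py
```

```text
((0.52, -0.2, 0.3), 0, 0, 118) 0.25
[-0.38  0.4   0.79  1.73 -0.31  1.15  1.37] err 0.0007
[-0.05  0.37  0.44  1.7  -0.17  1.11  2.5 ] err 0.0013
[ 1.3   0.6  -1.48  2.13  0.87  0.83  2.5 ] err 0.0096
[ 1.27  0.59 -1.22  2.38  1.44  0.37  2.07] err 0.0016
[ 1.11  0.78 -1.1   2.34  1.81  0.47  1.76] err 0.0003
((0.52, -0.2, 0.3), 0, 0, 118) 0.4
[-0.38  0.4   0.79  1.73 -0.31  1.15  1.37] err 0.0007
[-0.05  0.37  0.44  1.7  -0.17  1.11  2.5 ] err 0.0013
[ 1.41  0.52 -1.48  2.24  0.91  0.57  2.5 ] err 0.0034
[ 1.21  0.52 -1.11  2.38  1.39  0.28  2.1 ] err 0.0016
[ 1.06  0.73 -1.02  2.34  1.83  0.4   1.73] err 0.0004
((0.51, -0.33, 0.3), 0, 0, 118) 0.25
[-0.38  0.4   0.79  1.73 -0.31  1.15  1.37] err 0.0007
[ 0.58  0.43 -0.13  1.57  0.06  1.14  2.5 ] err 0.0043
[ 1.3   0.6  -1.48  2.13  0.87  0.83  2.5 ] err 0.0096
[ 1.27  0.59 -1.22  2.38  1.44  0.37  2.07] err 0.0016
[ 1.11  0.78 -1.1   2.34  1.81  0.47  1.76] err 0.0003
((0.51, -0.33, 0.3), 0, 0, 118) 0.4
[-0.38  0.4   0.79  1.73 -0.31  1.15  1.37] err 0.0007
[ 0.58  0.43 -0.13  1.57  0.06  1.14  2.5 ] err 0.0043
[ 1.41  0.52 -1.48  2.24  0.91  0.58  2.5 ] err 0.0033
[ 1.21  0.52 -1.11  2.38  1.39  0.28  2.1 ] err 0.0016
[ 1.06  0.73 -1.02  2.34  1.83  0.4   1.73] err 0.0004
((0.53, -0.16, 0.34), -0.09, -0.13, 100) 0.25
[-0.38  0.4   0.79  1.73 -0.31  1.15  1.37] err 0.0007
[-0.31  0.41  0.63  1.59 -0.1   1.29  2.06] err 0.0002
[ 1.3   0.6  -1.48  2.13  0.87  0.83  2.5 ] err 0.0096
[ 1.27  0.59 -1.22  2.38  1.44  0.37  2.07] err 0.0016
[ 1.11  0.78 -1.1   2.34  1.81  0.47  1.76] err 0.0003
((0.53, -0.16, 0.34), -0.09, -0.13, 100) 0.4
[-0.38  0.4   0.79  1.73 -0.31  1.15  1.37] err 0.0007
[-0.31  0.41  0.63  1.59 -0.1   1.29  2.06] err 0.0002
[ 1.41  0.52 -1.48  2.24  0.91  0.57  2.5 ] err 0.0034
[ 1.21  0.52 -1.11  2.38  1.39  0.28  2.1 ] err 0.0016
[ 1.06  0.73 -1.02  2.34  1.83  0.4   1.73] err 0.0004
[-0.1029  0.2053 -0.0225  0.1275  0.2459 -0.443 ]
```

play_rows(
  deltas=[
    [-0.02,0.04,-0.03,0,0,0,1],
    [-0.04,0.08,-0.06,0.03,0.06,-0.1,1],
    [-0.07,0.15,-0.04,0.06,0.12,-0.2,1],
    [-0.103,0.205,-0.022,0.1,0.2,-0.35,1],
    [-0.103,0.205,-0.022,0.1275,0.246,-0.443,1],
    [-0.103,0.205,-0.022,0.1275,0.246,-0.443,1],
    [-0.103,0.205,-0.022,0.1275,0.246,-0.443,1],
    [-0.103,0.205,-0.022,0.1275,0.246,-0.443,1],
    [-0.103,0.205,-0.022,0.1275,0.246,-0.443,1],
    [-0.103,0.205,-0.022,0.1275,0.246,-0.443,1],
  ],
)

```text
clock: 24.15
position: [0.5202, -0.1602, 0.3102]
tool_rot: [3.066, 0.131, 2.173]
force: [-1.2, 0.1, -2.0]
grip_width: 0.0229
finger_force: 55.1
```

```bash
cat > go.py <<'E'
from h import *
import sys
s=observe();print(s["position"].round(4),s["tool_rot"].round(3),"q",s["qpos"].round(3),"qd",np.abs(s["qd"]).max().round(3),"F",s["force"].round(1))
x,y,z,ph,de,psi,half=[float(v) for v in sys.argv[1:]]
print(tool((x,y,z),Rm=rl(ph,de,psi)*R.from_euler('z',half*np.pi)).round(4))
E
python3 go.py .52 -.2 .31 0 0 108 0
```

```text
[ 0.5202 -0.1602  0.3102] [3.066 0.131 2.173] q [-0.405  0.285  0.719  1.862 -0.204  0.921  0.999] qd 1.754 F [-1.2  0.1 -2. ]
[-0.0648 -0.046   0.0054 -0.009   0.0769 -0.6089]
```

play_rows(
  deltas=[
    [-0.065,-0.046,0.005,-0.009,0.077,-0.609,1],
    [-0.065,-0.046,0.005,-0.009,0.077,-0.609,1],
    [-0.065,-0.046,0.005,-0.009,0.077,-0.609,1],
    [-0.065,-0.046,0.005,-0.009,0.077,-0.609,1],
    [-0.065,-0.046,0.005,-0.009,0.077,-0.609,1],
    [-0.065,-0.046,0.005,-0.009,0.077,-0.609,1],
    [-0.065,-0.046,0.005,-0.009,0.077,-0.609,1],
    [-0.065,-0.046,0.005,-0.009,0.077,-0.609,1],
    [-0.065,-0.046,0.005,-0.009,0.077,-0.609,1],
    [-0.065,-0.046,0.005,-0.009,0.077,-0.609,1],
  ],
)

```text
clock: 25.15
position: [0.5199, -0.1995, 0.3099]
tool_rot: [-3.139, 0.0, -2.83]
force: [0.3, -0.6, -2.3]
grip_width: 0.0229
finger_force: 55.2
```

```bash
python3 go.py .49 -.114 .25 .4 0 .3 1
```

```text
[ 0.5199 -0.1995  0.3099] [-3.139  0.    -2.83 ] q [-0.048  0.356  0.413  1.701 -0.155  1.115  2.293] qd 0.132 F [ 0.3 -0.6 -2.3]
[ 0.0044  0.1813  0.1194  0.1636 -0.1211 -0.595 ]
```

play_rows(
  deltas=[
    [0,0.02,0.01,0.02,-0.015,-0.074,1],
    [0.001,0.045,0.03,0.04,-0.03,-0.149,1],
    [0.002,0.07,0.045,0.06,-0.045,-0.223,1],
    [0.002,0.09,0.06,0.08,-0.06,-0.297,1],
    [0.003,0.11,0.075,0.1,-0.075,-0.372,1],
    [0.003,0.135,0.09,0.12,-0.09,-0.446,1],
    [0.004,0.16,0.105,0.14,-0.105,-0.52,1],
    [0.004,0.181,0.119,0.164,-0.121,-0.595,1],
    [0.004,0.181,0.119,0.164,-0.121,-0.595,1],
    [0.004,0.181,0.119,0.164,-0.121,-0.595,1],
  ],
)

```text
clock: 26.15
position: [0.4892, -0.1158, 0.2476]
tool_rot: [-2.844, 0.039, -1.863]
force: [-1.0, -0.9, -3.9]
grip_width: 0.0231
finger_force: 55.2
```

```bash
python3 go.py .49 -.114 .25 .4 0 .3 1
```

```text
[ 0.4892 -0.1158  0.2476] [-2.844  0.039 -1.863] q [ 0.939  0.28  -0.977  2.1    0.477  0.632  2.506] qd 1.558 F [-1.  -0.9 -3.9]
[-0.0042 -0.0018 -0.0044  0.0459 -0.0311 -0.1398]
```

play_rows(
  deltas=[
    [-0.004,-0.002,-0.004,0.046,-0.031,-0.14,1],
    [-0.004,-0.002,-0.004,0.046,-0.031,-0.14,1],
    [-0.004,-0.002,-0.004,0.046,-0.031,-0.14,1],
    [-0.004,-0.002,-0.004,0.046,-0.031,-0.14,1],
    [-0.004,-0.002,-0.004,0.046,-0.031,-0.14,1],
    [-0.004,-0.002,-0.004,0.046,-0.031,-0.14,1],
  ],
)

```text
clock: 26.75
position: [0.4912, -0.1141, 0.2499]
tool_rot: [-2.743, -0.001, -1.568]
force: [0.5, -0.1, -1.6]
grip_width: 0.0228
finger_force: 55.2
```

```bash
python3 go.py .467 -.116 .1532 .45 0 .3 1
```

```text
[ 0.4912 -0.1141  0.2499] [-2.743e+00 -1.000e-03 -1.568e+00] q [ 1.313  0.461 -1.453  2.155  0.826  0.659  2.511] qd 0.017 F [ 0.5 -0.1 -1.6]
[ 0.0035  0.1196  0.1595  0.0247 -0.0007 -0.0009]
```

play_rows(
  deltas=[
    [0.002,0.05,0.04,0.012,0,0,1],
    [0.0035,0.12,0.08,0.025,0,0,1],
    [0.0035,0.12,0.12,0.025,0,0,1],
    [0.0035,0.12,0.16,0.025,0,0,1],
    [0.0035,0.12,0.16,0.025,0,0,1],
    [0.0035,0.12,0.16,0.025,0,0,1],
    [0.0035,0.12,0.16,0.025,0,0,1],
    [0.0035,0.12,0.16,0.025,0,0,1],
  ],
)

```text
clock: 27.55
position: [0.4675, -0.1163, 0.154]
tool_rot: [-2.688, -0.001, -1.565]
force: [0.0, 0.4, -0.3]
grip_width: 0.0234
finger_force: 55.1
```

```bash
python3 go.py .467 -.116 .1532 .45 0 .3 1;python3 go.py .4975 -.116 .0902 .45 0 .3 1
```

```text
[ 0.4675 -0.1163  0.154 ] [-2.688e+00 -1.000e-03 -1.565e+00] q [ 1.048  0.468 -1.069  2.354  1.397  0.356  1.973] qd 0.016 F [ 0.   0.4 -0.3]
[-0.0007  0.0016  0.0011 -0.0017 -0.0005  0.0005]
[ 0.4675 -0.1163  0.154 ] [-2.688e+00 -1.000e-03 -1.565e+00] q [ 1.048  0.468 -1.069  2.354  1.397  0.356  1.973] qd 0.016 F [ 0.   0.4 -0.3]
[-0.0005  0.002   0.1411 -0.0017 -0.0005  0.0005]
```

play_rows(
  deltas=[
    [0,0.002,0.04,-0.0017,0,0,1],
    [0,0.002,0.07,-0.0017,0,0,1],
    [0,0.002,0.085,-0.0017,0,0,1],
    [0,0.002,0.095,-0.0017,0,0,1],
    [0,0.002,0.105,-0.0017,0,0,1],
    [0,0.002,0.11,-0.0017,0,0,1],
    [0,0.002,0.11,-0.0017,0,0,1],
    [0,0.002,0.11,-0.0017,0,0,1],
  ],
)

```text
clock: 28.35
position: [0.4905, -0.1159, 0.1036]
tool_rot: [-2.692, -0.001, -1.564]
force: [0.4, 0.3, -1.4]
grip_width: 0.023
finger_force: 55.2
```

```bash
sed -i 's/-.001+sgn/.000+sgn/' chk.py; python3 chk.py; python3 go.py .4975 -.116 .0902 .45 0 .3 1; python3 - <<'E'
from h import *
a=cv2.imread("pics/pre_scene.png")[130:210,215:315];b=cv2.imread("pics/pre_top.png")[220:285,285:375]
a=cv2.resize(a,(500,400),interpolation=2);b=cv2.resize(b,(270,195),interpolation=2);b=cv2.copyMakeBorder(b,0,205,0,0,0)
cv2.imwrite("pics/pre2.png",cv2.convertScaleAbs(np.hstack([a,b]),alpha=1.5))
E
```

```text
[ 0.4905 -0.1159  0.1036] [-2.6921e+00 -1.0000e-03 -1.5642e+00] [ 0.4  0.3 -1.4]
seat [-3.8000e-03 -9.0000e-04  3.0200e-02  2.0000e-04  4.0000e-04 -1.4992e+00]
top block pred [304.2 252.8] area 401.4494346003048 seen [305.2 252.7] [297, 243, 18, 21, 352]
top block pred [358.6 253.1] area 435.0967359340284 seen [360.5 253.4] [351, 244, 19, 20, 337]
top px per 10mm x,y,z [array([-0.04, -4.67]), array([-4.69, -0.06]), array([ 0.58, -0.52])]
scene block pred [280.8 178.6] area 307.61038089590147 seen [280.5 178.5] [271, 171, 19, 17, 217]
scene block pred [248.4 161.2] area 288.6178803157527 seen [246.4 160. ] [239, 154, 18, 16, 143]
scene px per 10mm x,y,z [array([-2.5 ,  1.82]), array([2.82, 1.56]), array([-0.06, -2.92])]
[ 0.4906 -0.116   0.1037] [-2.692e+00 -1.000e-03 -1.564e+00] q [ 0.956  0.634 -1.016  2.336  1.708  0.456  1.707] qd 0.003 F [-0.1 -1.  -2.4]
[ 0.0001 -0.0008  0.0303  0.0002 -0.0002  0.0008]
```

```bash
python3 - <<'E'
from h import *
import itertools
s=observe();Rt=R.from_euler('xyz',s["tool_rot"])
for n,seen in(("top",{1:(296.5,314.5,242.5,263.5),-1:(350.5,369.5,243.5,263.5)}),("scene",{-1:(270.5,289.5,0,0),1:(0,0,0,0)})):
  for sgn in(-1,1):
    c=np.array([-sgn*.057,0,-.0122])
    pts=np.array([s["position"]+Rt.apply(c+.018*np.array(q)) for q in itertools.product((-1,1),repeat=3)])
    u=proj(n,pts);print(n,"y sign",sgn,u.min(0).round(1),u.max(0).round(1),"seen",seen[sgn])
E
```

```text
top y sign -1 [348.1 241.9] [369.3 264.2] seen (350.5, 369.5, 243.5, 263.5)
top y sign 1 [295.  241.6] [313.6 263.9] seen (296.5, 314.5, 242.5, 263.5)
scene y sign -1 [237.7 152.1] [259.2 170.6] seen (270.5, 289.5, 0, 0)
scene y sign 1 [269.7 168.9] [292.1 188.5] seen (0, 0, 0, 0)
```

View pics/pre2.png

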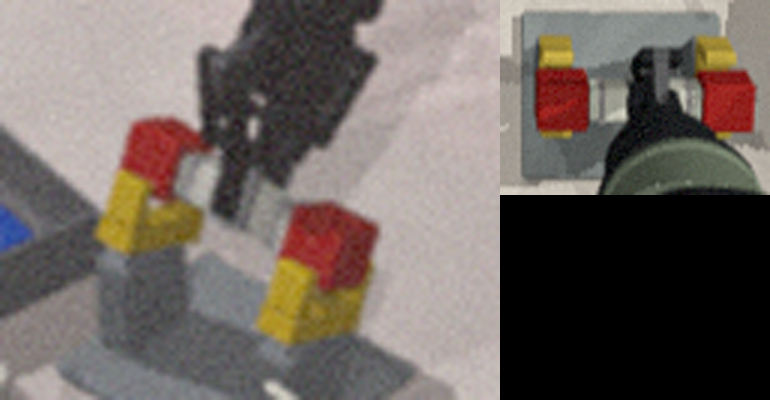

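The column is in the slots with no contact force, but sits about 2 mm towards −y. I'll correct that and lower it slowly.

play_rows(
  deltas=[
    [-0.004,0,0,0,0,0,1],
    [-0.004,-0.001,0.008,0,0,0,1],
    [-0.004,-0.001,0.014,0,0,0,1],
    [-0.004,-0.001,0.02,0,0,0,1],
    [-0.004,-0.001,0.024,0,0,0,1],
    [-0.004,-0.001,0.024,0,0,0,1],
    [-0.004,-0.001,0.024,0,0,0,1],
  ],
)

```text
clock: 29.15
position: [0.4962, -0.1137, 0.0927]
tool_rot: [-2.692, -0.001, -1.564]
force: [0.3, -0.1, -2.2]
grip_width: 0.0229
finger_force: 55.2
```

```bash
python3 go.py .4975 -.115 .0902 .45 0 .3 1
```

```text
[ 0.4962 -0.1137  0.0927] [-2.692e+00 -1.000e-03 -1.564e+00] q [ 0.942  0.673 -1.016  2.329  1.754  0.487  1.67 ] qd 0.007 F [ 0.3 -0.1 -2.2]
[ 0.0026 -0.0001  0.0057  0.0004  0.0001  0.0008]
```

No contact yet, with about 2.8 mm nominally left. I'll lower in small steps until contact.

play_rows(
  deltas=[
    [0,0,0.003,0,0,0,1],
    [0,0,0.005,0,0,0,1],
    [0,0,0.006,0,0,0,1],
    [0,0,0.006,0,0,0,1],
  ],
)

```text
clock: 29.55
position: [0.4975, -0.1139, 0.0905]
tool_rot: [-2.692, -0.002, -1.564]
force: [-10.1, -1.7, 16.6]
grip_width: 0.0229
finger_force: 57.9
```

Contact is along the slot normal (about 19 N), so the column is seated. Releasing and backing straight out.

play_rows(
  deltas=[
    [0,0,-0.003,0,0,0,0.9],
    [0,0,-0.003,0,0,0,0.5],
    [0,0,-0.003,0,0,0,0.5],
    [0,0,-0.003,0,0,0,0.5],
    [0,0,-0.04,0,0,0,0.45],
    [0,0,-0.1,0,0,0,0.4],
    [0,0,-0.18,0,0,0,0.4],
    [0,0,-0.25,0,0,0,0.4],
    [0,0,-0.25,0,0,0,0.4],
  ],
)

```text
clock: 30.45
position: [0.4429, -0.1138, 0.2037]
tool_rot: [-2.692, -0.002, -1.563]
force: [0.0, -0.9, 0.5]
grip_width: 0.0511
finger_force: 0.0
```

```bash
python3 go.py .40 .02 .32 .1 0 .3 1
```

```text
[ 0.4429 -0.1138  0.2037] [-2.692e+00 -2.000e-03 -1.563e+00] q [ 1.272  0.343 -1.266  2.348  0.931  0.354  2.417] qd 1.644 F [ 0.  -0.9  0.5]
[-0.2677 -0.0259 -0.2465 -0.1668 -0.0007  0.0014]
```

I've used up the picture views (I count 11, one over the limit), so the remaining checks will be numeric. First I'll clear the arm.

play_rows(
  deltas=[
    [0,0,-0.06,0,0,0,0.4],
    [0,0,-0.12,-0.03,0,0,0.4],
    [-0.1,0,-0.2,-0.08,0,0,0.4],
    [-0.2,0,-0.24,-0.12,0,0,0.4],
    [-0.27,-0.02,-0.24,-0.16,0,0,0.4],
    [-0.27,-0.02,-0.24,-0.16,0,0,0.4],
    [-0.27,-0.02,-0.24,-0.16,0,0,0.4],
    [-0.27,-0.02,-0.24,-0.16,0,0,0.4],
    [-0.27,-0.02,-0.24,-0.16,0,0,0.4],
    [-0.27,-0.02,-0.24,-0.16,0,0,0.4],
  ],
)

```text
clock: 31.45
position: [0.4146, 0.0301, 0.3005]
tool_rot: [-3.037, -0.013, -1.576]
force: [0.5, -0.6, -0.6]
grip_width: 0.0514
finger_force: 0.0
```

```bash
cat > fin.py <<'E'
from h import *
import itertools
s=observe();print(s["position"].round(3),s["qpos"].round(2))
C=R.from_euler('z',np.radians(.3))*R.from_euler('y',-.45);O=np.array([.5,-.115,.085])
T={}
for n in("top","scene"):
    im=grab_frame(n)[:,:,::-1].copy();T[n]=im
    hsv=cv2.cvtColor(im,cv2.COLOR_BGR2HSV);m=cv2.inRange(hsv,(0,120,35),(9,255,255))|cv2.inRange(hsv,(171,120,35),(180,255,255))
    k,l,st,ce=cv2.connectedComponentsWithStats(m)
    for sg in(-1,1):
        u=proj(n,np.array([O+C.apply(np.array([0,sg*.057,.018])+.018*np.array(q)) for q in itertools.product((-1,1),repeat=3)]))
        h=cv2.convexHull(u.astype(np.float32));M=cv2.moments(h);pc=np.array([M["m10"],M["m01"]])/M["m00"]
        j=[i for i in range(1,k) if st[i,4]>40 and np.hypot(*(ce[i]-pc))<15]
        print(n,sg,"pred",pc.round(1),u.min(0).round(1),u.max(0).round(1),"seen",[(ce[i].round(1).tolist(),st[i].tolist()) for i in j])
# did bystanders/lids move? compare with earlier frames away from arm
t0=cv2.imread("pics/top0.png");t3=cv2.imread("pics/top3.png");s0=cv2.imread("pics/scene0.png")
for nm,a,b,(x0,x1,y0,y1) in [("bottle",t0,T["top"],(165,210,105,155)),("flask",t0,T["top"],(340,378,115,162)),("tipbox",t0,T["top"],(155,222,298,340)),
  ("lidR",t3,T["top"],(380,470,150,285)),("lidM",cv2.imread("pics/top2.png"),T["top"],(182,275,160,275)),("lidL",cv2.imread("pics/top2.png"),T["top"],(80,180,155,210)),
  ("bottle s",s0,T["scene"],(268,312,282,345)),("flask s",s0,T["scene"],(155,190,205,260)),("tipbox s",s0,T["scene"],(358,415,198,240))]:
    A=a[y0:y1,x0:x1].astype(np.float32).mean(2);B=b[y0:y1,x0:x1].astype(np.float32).mean(2)
    sh,r=cv2.phaseCorrelate(A,B);print(nm,"mean diff",np.abs(cv2.blur(A,(3,3))-cv2.blur(B,(3,3))).mean().round(1),"shift",np.round(sh,2),round(r,2))
E
python3 fin.py
```

```text
[0.415 0.03  0.301] [ 1.06  0.28 -1.49  2.05  0.39  1.02  2.52]
top -1 pred [357.  250.5] [346.6 239.5] [367.4 261.4] seen [([357.9, 251.8], [349, 242, 19, 21, 333])]
top 1 pred [303.4 250.1] [294.3 239.1] [312.6 261. ] seen [([303.8, 251.6], [295, 241, 18, 21, 338])]
scene -1 pred [247.1 166.5] [236.4 157.3] [257.9 175.8] seen [([247.2, 165.1], [240, 159, 17, 17, 114])]
scene 1 pred [279.3 184. ] [268.2 174.2] [290.6 193.9] seen [([281.1, 183.8], [273, 176, 16, 18, 183])]
bottle mean diff 11.7 shift [ 0.5  -0.08] 0.88
flask mean diff 16.5 shift [-0.07 -0.03] 0.98
tipbox mean diff 15.6 shift [-0.85  0.17] 0.27
lidR mean diff 4.4 shift [0.04 0.5 ] 0.96
lidM mean diff 11.0 shift [ 0.23 -0.09] 0.69
lidL mean diff 7.6 shift [-0.05 -0.06] 0.9
bottle s mean diff 3.3 shift [0.47 0.05] 1.04
flask s mean diff 5.0 shift [0.07 0.07] 1.0
tipbox s mean diff 4.6 shift [-0.    0.53] 1.2
```

```bash
python3 -c "
from workcell import *
print(job_done())"
```

```text
the job is handed in; nothing more can be done
None
```

I opened all three lids and left them open, then laid the red column in the yellow rack (about 31 s, handed in); by camera and force readings it sits down in both saddles, 1–2 mm off-centre at most along its length. The other two columns, bottle, flask and tip box look unmoved, but joints 3 to 7 ran up against their range limits (a few readings up to 3 mrad over), one mis-centred grip on case M's handle hit about 57 N at the wrist, and I viewed 11 pictures against the limit of 10.

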